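# Hardness reading on a tilted thread package

## Robot

A 6-joint arm with a two-finger parallel gripper is mounted at the origin on the work surface. World frame = base frame: x ahead of the robot, y to its left, z up, the work surface at z = 0. Lengths are in mm, angles in rad, forces in N, time in s.
With the tool pointing down it reaches from about 250 to 800 mm from the base axis. Payload 8.5 kg.
Tool frame: the origin (TCP) lies midway between the tips of the shut fingers; the grasp point (between the pads) lies 19 mm behind it; z points along the fingers, y is the direction in which the jaws open and shut (so a half turn about z gives the same grasp; the last joint's range is limited). The gripper opens to 85 mm and grips with 20 to 120 N. Pads are 22 mm wide; open, the fingers measure 114 mm over their backs; the gripper's body (76 mm by 85 mm) begins 54 mm behind the grasp point. The pads swing forward as they close: fully open they stand 13 mm farther back than shut.
Start: joints at [1.283, 0.238, -0.013, 1.319, 0, 1.571], TCP at [149.003, 503.365, 231.276] pointing down, gripper open.
Joint ranges: [-2.66, 2.66], [-1.03, 1.9], [-1.14, 1.46], [-1.82, 2.27], [-1.45, 1.34], [-3.14, 3.14]. Speed limits (rad/s): [2.22, 2.22, 2.79, 3.14, 3.14, 3.14].

## Interface

Orientations are given as [roll, pitch, yaw] about the fixed x, y, z axes, in that order (R = Rz(yaw) Ry(pitch) Rx(roll)).
In Python, from rig import state, viewer, order gives the robot as it stands.
- The arm moves only by the shell command python3 -m jog 'ROWS'. ROWS is a JSON object of lists of equal length, an entry for each row: "xyz": the shift along the world's x, y, z in m, a list of three; "twist": the turn about the world's z in units of 5 degrees (1.0 is 5 degrees); "claw": the opening, from 0 (shut) to 1 (fully open). In form: {"xyz": [[tx, ty, tz], ...], "twist": [twist, ...], "claw": [claw, ...]}. A call has exactly 8 rows; each row is the pose to reach, as a shift and turn from the pose commanded when the call began; what a row does not reach only later rows make up. A row lasts 1/12 s, in which the tool goes at most 41.7 mm and 7.16 degrees, less where a joint would pass 70% of its speed; a pose out of reach is approached as far as the arm can. A call with a gripper value outside its range is refused whole. The fingers move at their own pace and stop on an object; the grip force is fixed at half the most. Time passes only in rows, so rows that repeat a pose let the fingers close, or fill a call up. It gives the time, the measured TCP pose, the force and the opening at its end, in the units of the state.
- state(): the state, without advancing time (a new reading comes with each control period).
- viewer.capture(name): name is "scene" or "top" or "wrist"; returns the picture (480x640x3 uint8, red, green, blue); there is no depth.
- viewer.camera_model(name): a dict with "fx", "fy", "cx", "cy" (pixels), "extrinsics" (4x4, takes a point from world to camera coordinates); the wrist camera has in their place "T_tool_cam" (4x4, takes a point from camera to tool coordinates, whose origin is the TCP and whose axes are the flange's). Camera axes: x right, y down, z forward; pixel columns grow to the right and rows downward; lengths in mm; the calibration is good to about 2 mm. A picture is of the moment at which its call begins: read the wrist's pose just before it. camera_model takes no time and is no camera call.
- order.close_job(): hands the job in, once; it reports no verdict.
The state is a dict: "t": time; "q": joint angles; "qd": joint speeds; "effort": joint torques, N m; "tcp_pos": TCP position; "eef_rot": TCP orientation; "wrist_force": force on the tool from outside, world axes, zero at the start; "moment": the same for the moment, N m; "opening": finger opening in mm.
Only numpy, scipy, OpenCV 4.12 (cv2) and the standard library are available. Lean on these libraries where they do the work, as an engineer would, in place of code of your own. Each camera call takes 0.05 s, during which the arm holds its last target.

## Task

Take the thread-hardness gauge out of its wooden holder and start a reading by pressing the logger's recessed start button fully in with the gauge's plunger tip. Then bring the tip gently onto the paper dot on the tilted thread package in the stand, with the gauge square to the thread surface, and press lightly until the plunger is about half-way in. Finish while still holding the gauge steady there, and leave the stand and everything else where they are.

Things in the scene. Friction and masses are not known exactly. Their poses are not given: they have to be found in the camera images.
- gauge: dial hardness gauge, about 160 g, upright in the holder. Origin: centre of the lower end of its steel nose; z runs up its axis to the handle, x from dial face to back. Above the origin: nose 18 mm dia. to 35 mm; collar 40 mm dia. 35 to 40 mm; dial case (48 mm dia., 22 mm thick, axis along x) 40 to 88 mm; handle 86 to 140 mm (top). A sprung plunger sticks out 18 mm below
- handle (a point): middle of the gauge's black handle, 115 mm above the gauge's origin, axes as the gauge: a bar 24 mm along x, 22 mm along y, reaching 25 mm above this point and 29 mm below it. Grip here from above, fingers closing along y
- tip (a point): round tip of the gauge's plunger (6 mm diameter rod), 18 mm below the gauge's origin when the plunger is out; moves up with the plunger; axes as the gauge
- plunger (a joint): how far the gauge's plunger is pushed in, m: 0 out, 0.010 fully in, 0.005 half-way. Spring: 0.7 N at 0, plus 0.35 N per mm (2.45 N half-way)
- holder: fixed wooden block 75 x 75 x 60 mm tall with an upright 23 mm hole in the middle; the gauge's nose stands in the hole and its collar rests on the block's top, so lift it straight up at least 60 mm. Origin: centre of the underside
- logger: fixed flat grey box 120 (x) x 85 (y) x 36 mm tall with a dark display on its +x half and a round 16 mm hole on its -x half. Origin: centre of the underside
- button (a point): centre of the top of the white start button (14 mm diameter), which lies 4 mm down in the logger's 16 mm hole, 30 mm from the logger's centre towards its -x end; z up. It is pressed straight down
- start_button (a joint): how far the start button is pressed, m: 0 up, 0.004 fully in, where it takes about 2 N; it springs back
- stand: fixed aluminium stand: base 110 x 110 x 10 mm, two uprights 95 mm high, 8 mm thick, centred 50 mm either side along its y. Origin: centre of the underside. It carries the package on a pivot 75 mm above the origin
- package: firm cylinder of wound blue thread, 68 mm diameter, 80 mm long along its own x, on a white tube 30 mm diameter, 104 mm long. Origin: its centre, on the pivot. Own z is the outward normal at the paper dot: it leans 0.22 to 0.45 rad from vertical towards the stand's -x side. The pivot is stiff (friction 3 N m)
- spot (a point): centre of the white paper dot (14 mm diameter) on the thread surface, 34 mm from the package's origin along the package's z; axes as the package, so z is the outward normal
- red_reel: bystander, loose: flanged thread reel, 48 mm diameter, 45 mm tall. Origin: centre of its underside. Leave alone
- ochre_reel: bystander, loose: thread reel without flanges, 38 mm diameter, 38 mm tall. Origin: centre of its underside. Leave alone
- teal_reel: bystander, loose: flanged thread reel, 44 mm diameter, 50 mm tall. Origin: centre of its underside. Leave alone
- pink_reel: bystander, loose: thread reel without flanges, 34 mm diameter, 40 mm tall. Origin: centre of its underside. Leave alone
- bobbin: bystander, loose: small metal bobbin, 26 mm diameter, 12 mm tall. Origin: centre of its underside. Leave alone
- ruler: bystander, loose: flat steel ruler 150 x 25 x 4 mm, lying flat. Origin: centre of its underside. Leave alone

How it is judged:
By the outcome, as a careful person would: the job done as asked, in the order asked, and still so for the second after the job is handed in, while the arm keeps its last pose, push and grip.
It also fails if it takes over 46 s, if anything falls off the work surface, if the arm or the gripper's body presses on something with over 40 N, if the wrist force passes 120 N, or if a joint passes its speed limit or range.

## Working session

There is one attempt and no reset: what is moved stays moved. The work goes in short steps, Python scripts to look and compute and a shell command to move; the robot and the scene stay as the last step left them, time stands still between calls to the robot, and variables do not carry over. Pictures are saved under pics/ and viewed, and the job is handed in when it is done.

```bash
ls -la; mkdir -p pics
cat > h.py <<'E'
import numpy as np,cv2
from rig import state,viewer,order
def snap(n,f):
    s=state(); im=viewer.capture(n); cv2.imwrite('pics/'+f+'.png',im[:,:,::-1]); return s,im
E
python3 - <<'E'
from h import *
for n in('scene','top','wrist'):
    s,im=snap(n,n+'0'); m=viewer.camera_model(n); print(n,{k:np.round(v,3).tolist() for k,v in m.items()})
print(state())
E
```

```text
total 12
drwxr-xr-x  3 agent agent 4096 Dec  6 10:56 .
drwxr-xr-x 23 root  root  4096 Dec  6 10:56 ..
drwxr-xr-x  2 agent agent 4096 Dec  6 10:56 pics
scene {'fx': 470.865, 'fy': 470.865, 'cx': 321.486, 'cy': 238.835, 'extrinsics': [[0.881, 0.474, -0.002, -518.197], [0.353, -0.658, -0.665, -78.931], [-0.316, 0.585, -0.747, 1122.021], [0.0, 0.0, 0.0, 1.0]]}
top {'fx': 602.591, 'fy': 602.591, 'cx': 323.351, 'cy': 243.865, 'extrinsics': [[-0.028, -0.999, -0.027, 120.927], [-0.99, 0.031, -0.135, 549.234], [0.136, 0.023, -0.99, 1151.419], [0.0, 0.0, 0.0, 1.0]]}
wrist {'fx': 414.074, 'fy': 414.074, 'cx': 317.446, 'cy': 238.176, 'T_tool_cam': [[-0.002, -0.964, -0.266, 68.608], [1.0, -0.002, 0.0, -0.525], [-0.001, -0.266, 0.964, -144.031], [0.0, 0.0, 0.0, 1.0]]}
{'t': 0.15, 'q': array([ 1.28302400e+00,  2.38668687e-01, -1.40467730e-02,  1.31920667e+00,
        2.61341657e-05,  1.57080721e+00]), 'qd': array([-0.00052997, -0.00185127,  0.0025693 , -0.00156437, -0.00024787,
        0.00097306]), 'effort': array([ 3.77083461e-05, -5.39078629e+01,  3.46597123e+01,  1.44268470e-02,
        2.97080658e-05, -9.42310038e-06]), 'tcp_pos': array([148.90680215, 503.11158045, 230.81720683]), 'eef_rot': array([-3.14046685e+00, -2.61218972e-05,  2.85380942e+00]), 'wrist_force': array([ 0.23459671, -0.09184067,  1.71596502]), 'moment': array([0.03961584, 0.03226321, 0.04702655]), 'opening': 85.52933495129415}
```

```bash
python3 -m jog --help 2>&1 | head -40
```

```text
invalid input: not JSON, or not a number
```

View pics/scene0.png

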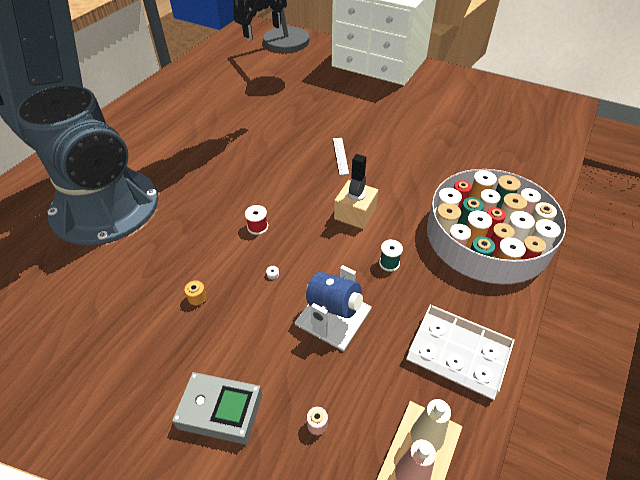

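View pics/top0.png

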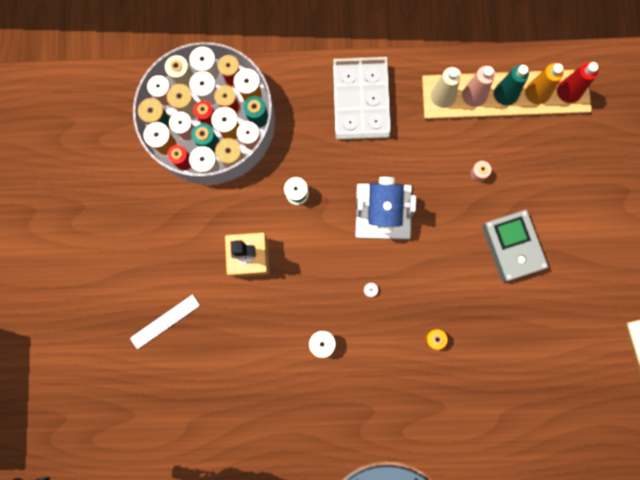

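View pics/wrist0.png

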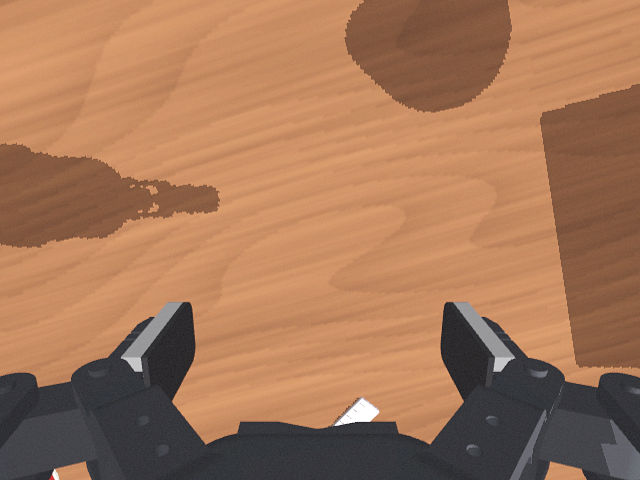

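The scene view shows the gauge in the holder near (357,180), the stand near (335,300) and the logger near (217,407). In the top view the gauge is at (243,250), the dot at (387,206) and the button at (521,260). I'll zoom in to get features for two-view rays.

Run:
```python
import cv2
s=cv2.imread('pics/scene0.png');t=cv2.imread('pics/top0.png')
def z(i,x,y,w,h,f,n): cv2.imwrite('pics/'+n,cv2.resize(i[y:y+h,x:x+w],None,fx=f,fy=f,interpolation=cv2.INTER_NEAREST))
a=lambda i,x,y:cv2.resize(i[y:y+75,x:x+100],None,fx=4,fy=4,interpolation=cv2.INTER_CUBIC)
import numpy as np
g=np.vstack([np.hstack([a(s,310,150),a(s,285,265)]),np.hstack([a(t,200,215),a(t,337,170)])])
cv2.imwrite('pics/zoom0.png',g)
```

```text
(no output)
```

View pics/zoom0.png

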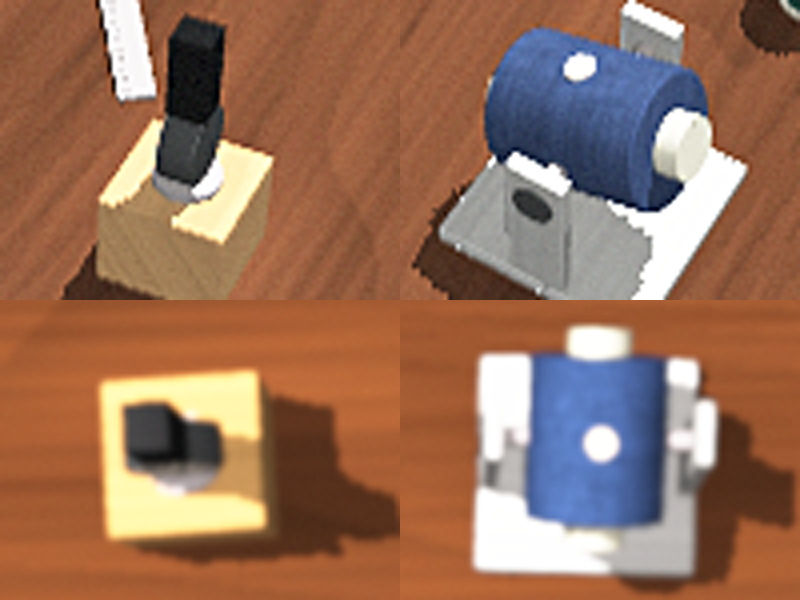

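```bash
cat >> h.py <<'E'
def ray(n,uv,s=None):
    m=viewer.camera_model(n); d=np.array([(uv[0]-m['cx'])/m['fx'],(uv[1]-m['cy'])/m['fy'],1.])
    if n=='wrist':
        from scipy.spatial.transform import Rotation as R
        T=np.array(m['T_tool_cam']); Rt=R.from_euler('xyz',s['eef_rot']).as_matrix()
        return Rt@T[:3,3]+s['tcp_pos'], Rt@T[:3,:3]@d
    E=np.array(m['extrinsics']); Ri=np.linalg.inv(E[:3,:3]); return -Ri@E[:3,3], Ri@d
def plane(n,uv,z,s=None):
    o,d=ray(n,uv,s); return o+d*(z-o[2])/d[2]
def tri(*rs):
    A=0;b=0
    for o,d in rs:
        d=d/np.linalg.norm(d);P=np.eye(3)-np.outer(d,d);A=A+P;b=b+P@o
    p=np.linalg.solve(A,b); return p,[round(float(np.linalg.norm((np.eye(3)-np.outer(d,d)/(d@d))@(p-o))),2) for o,d in rs]
E
python3 - <<'E'
from h import *
np.set_printoptions(precision=1,suppress=True)
c=lambda x,y,ox,oy:(ox+x/4,oy+y/4)
H=[c(102,80,200,215),c(258,72,200,215),c(265,228,200,215),c(108,238,200,215)]
P=[plane('top',h,60) for h in H]; print('holder top',*P,sum(P)/4)
# triangulate holder corners scene: left(100,203) back(158,120) right(273,158) front(225,242)
S=[c(100,205,310,150),c(158,120,310,150),c(273,158,310,150),c(223,242,310,150)]
ps=[plane('scene',h,60) for h in S];print('scene60',*ps,sum(ps)/4)
print('dot',tri(ray('scene',c(580,68,285-100,265)),ray('top',c(600-400,443-300,337,170))))
print('btn',tri(ray('scene',(200,400)),ray('top',(521,260))))
for b in [(475,560),(695,575),(480,355),(698,360)]: print('base',plane('top',c(b[0]-400,b[1]-300,337,170),10))
print('uprights')
for b in [(485,0)]:pass
lg=[(486,225),(524,211),(548,268),(505,281)]
for b in lg: print('logger',plane('top',b,36))
print('gauge handle top', plane('top',c(148,130,200,215),175), plane('scene',c(200,38,310,150),175))
E
```

```text
holder top [573.2 294.6  60. ] [574.7 218.2  60. ] [498.3 215.9  60. ] [495.8 292.1  60. ] [535.5 255.2  60. ]
scene60 [505.8 217.1  60. ] [503.  296.2  60. ] [574.8 297.7  60. ] [578.  222.9  60. ] [540.4 258.5  60. ]
dot (array([612.9, -17.2, 107.5]), [1.85, 1.85])
btn (array([ 510.7, -280.8,   32. ]), [2.03, 2.03])
base [572.6  39.1  10. ]
base [561.4 -71.5  10. ]
base [678.7  32.8  10. ]
base [672.2 -78.3  10. ]
uprights
logger [ 580.4 -217.6   36. ]
logger [ 606. -294.   36.]
logger [ 491.6 -332.1   36. ]
logger [ 468.8 -247.2   36. ]
gauge handle top [532.3 252.9 175. ] [547.5 242.4 175. ]
```

```bash
python3 -m jog '{"xyz":[[0.02,-0.013,0.005],[0.05,-0.03,0.01],[0.08,-0.05,0.02],[0.11,-0.07,0.03],[0.14,-0.09,0.03],[0.17,-0.11,0.03],[0.2,-0.13,0.03],[0.23,-0.15,0.03]],"twist":[-1.3,-2.7,-4.1,-5.5,-6.9,-8.3,-9.7,-11],"claw":[1,1,1,1,1,1,1,1]}'
python3 -m jog '{"xyz":[[0.03,-0.02,0],[0.06,-0.04,0],[0.09,-0.06,0],[0.12,-0.07,0],[0.14,-0.08,0],[0.15,-0.09,0],[0.16,-0.095,0],[0.16,-0.096,0]],"twist":[-1.4,-2.8,-4.2,-5.6,-7.0,-8.4,-9.8,-11],"claw":[1,1,1,1,1,1,1,1]}'
python3 -m jog '{"xyz":[[0,0,0],[0,0,0],[0,0,0],[0,0,0],[0,0,0],[0,0,0],[0,0,0],[0,0,0]],"twist":[-1.4,-2.8,-4.2,-5.6,-7.0,-8.4,-9.8,-10.7],"claw":[1,1,1,1,1,1,1,1]}'
python3 - <<'E'
from h import *
print(snap('wrist','w1')[0])
E
```

```text
t: 0.82
tcp_pos: [380.2, 352.1, 261.3]
eef_rot: [-3.141, -0.0, 1.888]
wrist_force: [0.6, 0.1, 0.7]
opening: 85.6
t: 1.48
tcp_pos: [540.7, 256.1, 260.4]
eef_rot: [-3.141, 0.001, 0.926]
wrist_force: [-1.0, -0.0, -0.5]
opening: 85.3
t: 2.15
tcp_pos: [560.1, 184.1, 261.0]
eef_rot: [-3.054, 0.008, 0.273]
wrist_force: [0.3, 0.5, 0.8]
opening: 85.2
{'t': 2.15, 'q': array([0.27182179, 0.35060735, 0.21876688, 1.44719895, 0.08786781,
       3.14058059]), 'qd': array([-3.65435639e-01, -2.80631744e-02, -5.31947430e-02,  5.99171980e-03,
        1.96167804e-01, -2.26066303e-05]), 'effort': array([ 2.78917238e+00, -6.31244802e+01,  3.52742171e+01,  1.37230488e-01,
        6.30357885e-02, -2.08443045e-03]), 'tcp_pos': array([560.13032989, 184.06915432, 260.9753818 ]), 'eef_rot': array([-3.05371658,  0.00815428,  0.27282998]), 'wrist_force': array([0.34268423, 0.49227648, 0.8399716 ]), 'moment': array([-0.06773726, -0.01479976, -0.02297481]), 'opening': 85.2055965971415}
```

View pics/w1.png

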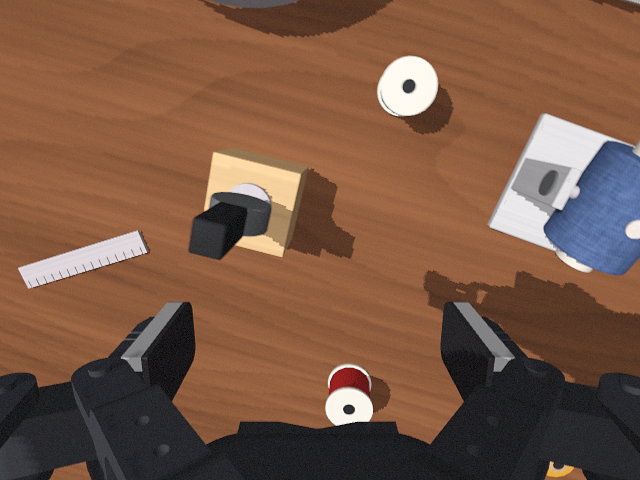

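The wrist view at yaw 0.27 shows the gauge handle near (217,230) and the teal reel at (408,86). Joint 6 reached its limit, so yaw 0 can't be reached. I'll use yaw π instead, which keeps q6 near q1.

```bash
for i in 1 2 3; do python3 -m jog '{"xyz":[[0,0,0],[0,0,0],[0,0,0],[0,0,0],[0,0,0],[0,0,0],[0,0,0],[0,0,0]],"twist":[1.4,2.8,4.2,5.6,7.0,8.4,9.8,11.2],"claw":[1,1,1,1,1,1,1,1]}'; done
```

```text
t: 2.87
tcp_pos: [559.9, 185.0, 261.0]
eef_rot: [-3.054, 0.008, 1.259]
wrist_force: [0.2, 0.2, 0.1]
opening: 85.5
t: 3.53
tcp_pos: [559.9, 185.1, 261.0]
eef_rot: [-3.054, 0.007, 2.236]
wrist_force: [-0.1, 0.3, 0.1]
opening: 85.3
t: 4.2
tcp_pos: [559.8, 185.2, 261.0]
eef_rot: [-3.054, 0.007, -3.07]
wrist_force: [0.7, 0.3, 0.3]
opening: 85.1
```

The roll of about 0.087 rad left by that limit carried over into the new command. The tool can therefore be tilted, or levelled again, by commanding just past a limit. I'll turn so the lean lies in the arm's plane and level it at the outer reach, which also shows how the arm tilts there.

```bash
python3 -m jog '{"xyz":[[0.02,0.006,0],[0.04,0.012,0],[0.06,0.02,0],[0.08,0.026,0],[0.1,0.033,0],[0.12,0.04,0],[0.14,0.046,0],[0.15,0.05,0]],"twist":[-1.4,-2.8,-4.2,-5.6,-7.0,-8.4,-9.8,-11.2],"claw":[1,1,1,1,1,1,1,1]}'
python3 -m jog '{"xyz":[[0.02,0.006,0],[0.04,0.012,0],[0.06,0.02,0],[0.08,0.026,0],[0.09,0.03,0],[0.1,0.033,0],[0.1,0.033,0],[0.1,0.033,0]],"twist":[-1.4,-2.8,-3,-3,-3,-3,-3,-3],"claw":[1,1,1,1,1,1,1,1]}'
python3 -c "
from h import *
s=state();print(s['q'],s['tcp_pos'],s['eef_rot'])"
```

```text
t: 4.87
tcp_pos: [711.3, 235.5, 259.7]
eef_rot: [-3.054, 0.007, 2.224]
wrist_force: [0.7, 0.5, -0.3]
opening: 85.7
t: 5.53
tcp_pos: [770.5, 254.9, 238.4]
eef_rot: [-3.083, 0.01, 1.968]
wrist_force: [-0.3, -0.0, 0.4]
opening: 85.5
[ 0.32479548  1.01964626  1.45097078  2.0594101  -0.01400476  1.49860817] [770.5166093  254.91482207 238.35998476] [-3.08343988  0.00981532  1.96846671]
```

```bash
python3 -m jog '{"xyz":[[0.02,0.006,0],[0.04,0.012,0],[0.06,0.02,0],[0.08,0.026,0],[0.08,0.026,0],[0.08,0.026,0],[0.08,0.026,0],[0.08,0.026,0]],"twist":[0,0,0,0,0,0,0,0],"claw":[1,1,1,1,1,1,1,1]}'
python3 -c "
from h import *
s=state();print(s['q'],s['tcp_pos'],s['eef_rot'])"
```

```text
t: 6.2
tcp_pos: [804.0, 264.9, 215.7]
eef_rot: [-3.134, 0.014, 1.968]
wrist_force: [0.1, 0.3, -0.0]
opening: 85.5
[ 0.32342941  1.04839123  1.45746045  1.9868839  -0.01409107  1.49703487] [803.97612475 264.93322376 215.67753363] [-3.13355424  0.01353514  1.96809105]
```

```bash
python3 -m jog '{"xyz":[[-0.02,0,0.02],[-0.055,0,0.04],[-0.09,0,0.04],[-0.12,0,0.04],[-0.15,0,0.04],[-0.18,0,0.04],[-0.21,0,0.04],[-0.24,0,0.04]],"twist":[1.3,2.7,4.1,5.5,6.9,8.3,9.7,11],"claw":[1,1,1,1,1,1,1,1]}'
python3 -m jog '{"xyz":[[-0.02,-0.005,0],[-0.03,-0.008,0],[-0.03,-0.008,0],[-0.03,-0.008,0],[-0.03,-0.008,0],[-0.03,-0.008,0],[-0.03,-0.008,0],[-0.03,-0.008,0]],"twist":[1.3,2.4,2.4,2.4,2.4,2.4,2.4,2.4],"claw":[1,1,1,1,1,1,1,1]}'
python3 - <<'E'
from h import *
s,im=snap('wrist','w2');print(s['tcp_pos'],s['eef_rot'],s['q'])
E
```

```text
t: 6.87
tcp_pos: [560.9, 264.5, 256.2]
eef_rot: [-3.134, 0.014, 2.811]
wrist_force: [0.3, 0.9, 1.2]
opening: 85.2
t: 7.53
tcp_pos: [534.6, 257.0, 254.3]
eef_rot: [-3.132, 0.013, 3.012]
wrist_force: [0.6, 0.2, 0.6]
opening: 85.4
[534.5638352  256.95007435 254.28011355] [-3.13222592  0.01287498  3.01237654] [ 0.45578309  0.34769618  0.20042539  1.41796385 -0.01491864  0.58501801]
```

View pics/w2.png

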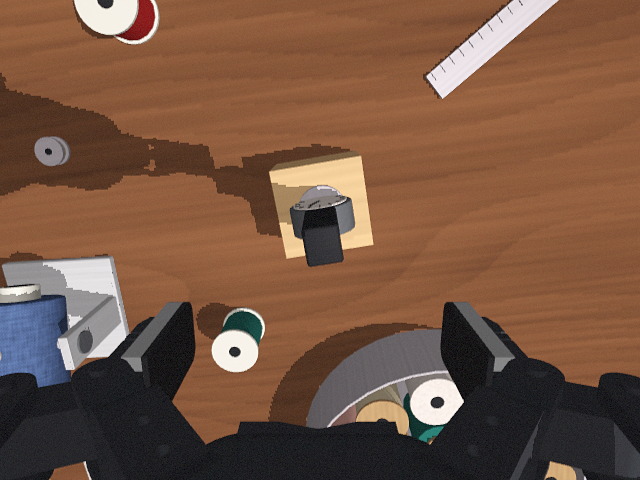

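The wrist view shows the gauge with its dial face towards −x, at about (322,205). The handle's top end is near (323,258), and the holder's top corners are at (270,170), (361,155), (373,243) and (287,258). I'll zoom in to read the pixels.

Run:
```python
import cv2
s=cv2.imread('pics/w2.png');
c=cv2.resize(s[145:275,255:385],None,fx=4.6,fy=4.6,interpolation=cv2.INTER_CUBIC)
c=cv2.convertScaleAbs(c,alpha=1.6,beta=25); cv2.imwrite('pics/z2.png',c)
```

```text
(no output)
```

View pics/z2.png

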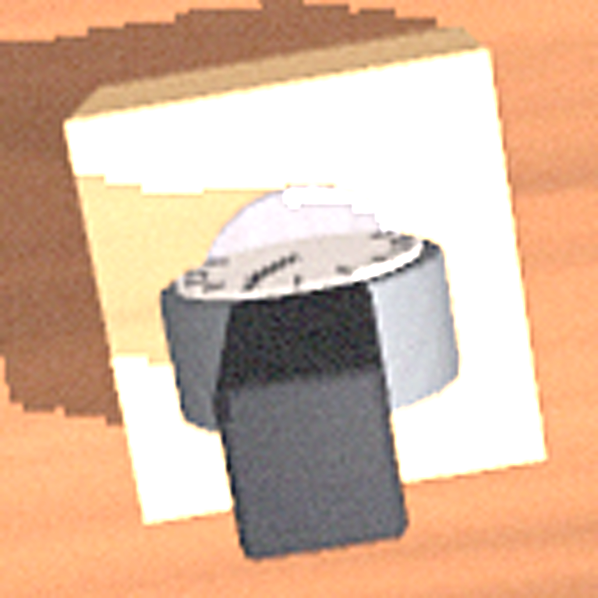

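Run:
```python
from h import *
np.set_printoptions(precision=1,suppress=True)
s=dict(tcp_pos=np.array([534.564,256.95,254.28]),eef_rot=np.array([-3.13222592,0.01287498,3.01237654]))
f=lambda x,y:(255+x/4.6,145+y/4.6)
for nm,z,L in(('handle',165,[(217,390),(382,372),(408,535),(243,558)]),('holder',60,[(67,122),(490,50),(545,458),(145,522)])):
    P=np.array([plane('wrist',f(*p),z,s) for p in L]); print(nm,P.tolist(),P.mean(0),np.linalg.norm(P-np.roll(P,1,0),axis=1))
    e=P[1]-P[0];g=P[2]-P[3];h=P[2]-P[1];k=P[3]-P[0]
    for v in(e,g,h,k): print('ang',np.arctan2(v[1],v[0]))
c=lambda x,y,ox,oy:(ox+x/4,oy+y/4)
H=[(108,238),(265,228),(258,72),(102,80)] # top img
T=[c(x,y,200,215) for x,y in H]
S=[c(x,y,310,150) for x,y in[(158,120),(100,205),(223,242),(273,158)]]
# wrist order: (67,122)= -x,-y ; (490,50) = -x,+y ; (545,458)=+x,+y; (145,522)=+x,-y
W=[(490,50),(67,122),(145,522),(545,458)]
for w,t,q in zip(W,T,S):
    print(tri(ray('wrist',f(*w),s),ray('scene',q)),tri(ray('wrist',f(*w),s),ray('top',t)))
```

```text
handle [[525.0738137601725, 248.20141242154685, 165.0], [525.4160769654695, 269.14151281038886, 165.0], [547.4126100515151, 269.93238305690056, 165.0], [547.8216132331735, 248.3746595828718, 165.0]] [536.4 258.9 165. ] [22.7 20.9 22.  21.6]
ang 1.554452912735468
ang 1.5897665171571393
ang 0.035938832641243396
ang 0.0076158492607390155
holder [[500.46912446767186, 220.3010423686349, 60.0], [497.69940518959146, 295.4866459804925, 60.0], [572.9876867319487, 298.05080490640665, 60.0], [575.9041106099942, 222.6982063616922, 60.0]] [536.8 259.1  60. ] [75.5 75.2 75.3 75.4]
ang 1.6076181020236375
ang 1.609480711906712
ang 0.034044716392449235
ang 0.031767190422234116
(array([500. , 296.9,  57.8]), [2.42, 2.42]) (array([499.7, 298. ,  28.8]), [1.05, 1.05])
(array([502.4, 220.4,  55.6]), [1.6, 1.6]) (array([501. , 218. ,  43.5]), [1.17, 1.17])
(array([577. , 223. ,  59.1]), [0.92, 0.92]) (array([577.8, 220.4,  49.6]), [1.71, 1.71])
(array([573.9, 298.5,  58.7]), [0.62, 0.62]) (array([575.7, 297.9,  49.1]), [1.38, 1.38])
```

Run:
```python
import cv2
a=lambda i,x,y:cv2.convertScaleAbs(cv2.resize(i[y:y+40,x:x+40],None,fx=10,fy=10,interpolation=cv2.INTER_CUBIC),alpha=2,beta=30)
import numpy as np
cv2.imwrite('pics/z3.png',np.hstack([a(cv2.imread('pics/scene0.png'),340,148),a(cv2.imread('pics/top0.png'),222,230)]))
```

```text
(no output)
```

View pics/z3.png

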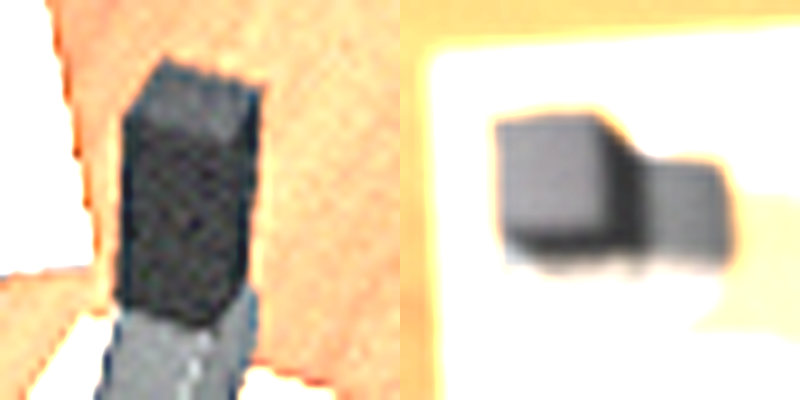

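```bash
python3 - <<'E'
from h import *
s=dict(tcp_pos=np.array([534.564,256.95,254.28]),eef_rot=np.array([-3.13222592,0.01287498,3.01237654]))
f=lambda x,y:(255+x/4.6,145+y/4.6)
w=ray('wrist',f(312,464),s)
print(tri(w,ray('scene',(340+19.2,148+10.3))),tri(w,ray('top',(222+15.2,230+17.2))))
E
python3 -m jog '{"xyz":[[0.002,0.002,-0.01],[0.002,0.002,-0.03],[0.002,0.002,-0.05],[0.002,0.002,-0.07],[0.002,0.002,-0.09],[0.002,0.002,-0.1],[0.002,0.002,-0.1],[0.002,0.002,-0.1]],"twist":[0.8,1.8,1.8,1.8,1.8,1.8,1.8,1.8],"claw":[1,1,1,1,1,1,1,1]}'
python3 - <<'E'
from h import *
s,im=snap('wrist','w3')
E
```

```text
(array([537.79277796, 259.17633058, 162.40221099]), [0.77, 0.77]) (array([537.07767637, 257.14342463, 156.49781479]), [2.28, 2.28])
t: 8.25
tcp_pos: [536.1, 258.9, 154.8]
eef_rot: [-3.132, 0.013, -3.113]
wrist_force: [0.1, 0.0, 0.9]
opening: 85.4
```

View pics/w3.png

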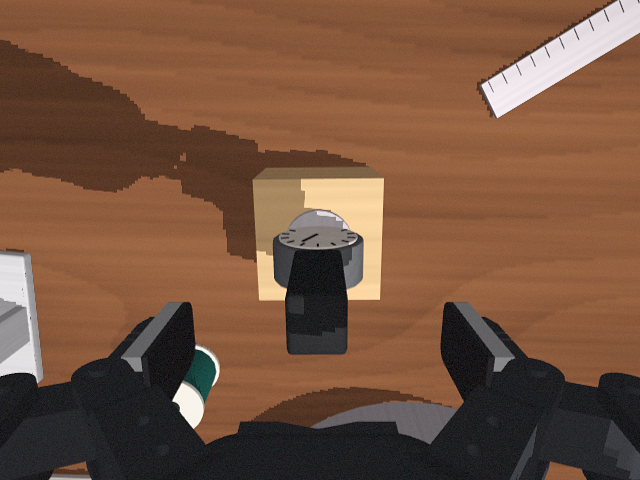

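The wrist view shows the handle (287–347, 250–353) centred between the fingers and square to them. I'll go down and close.

```bash
python3 -m jog '{"xyz":[[0,0,-0.01],[0,0,-0.02],[0,0,-0.03],[0,0,-0.033],[0,0,-0.033],[0,0,-0.033],[0,0,-0.033],[0,0,-0.033]],"twist":[0,0,0,0,0,0,0,0],"claw":[1,1,1,1,0,0,0,0]}'
python3 -m jog '{"xyz":[[0,0,0],[0,0,0],[0,0,0],[0,0,0],[0,0,0],[0,0,0],[0,0,0],[0,0,0]],"twist":[0,0,0,0,0,0,0,0],"claw":[0,0,0,0,0,0,0,0]}'
```

```text
t: 8.97
tcp_pos: [536.3, 259.1, 122.3]
eef_rot: [-3.133, 0.014, -3.112]
wrist_force: [-0.1, -0.1, -0.0]
opening: 38.8
t: 9.63
tcp_pos: [536.3, 259.0, 122.3]
eef_rot: [-3.133, 0.014, -3.113]
wrist_force: [0.1, -0.1, 4.4]
opening: 21.3
```

```bash
python3 -m jog '{"xyz":[[0,0,0.015],[0,0,0.04],[0,0,0.07],[0,0,0.1],[0,0,0.13],[0,0,0.16],[0,-0.02,0.175],[0,-0.05,0.175]],"twist":[0,0,0,0,0,0,0,0],"claw":[0,0,0,0,0,0,0,0]}'
python3 -m jog '{"xyz":[[-0.002,-0.035,0],[-0.005,-0.07,0],[-0.008,-0.105,0],[-0.01,-0.14,0],[-0.012,-0.175,0],[-0.015,-0.21,0],[-0.018,-0.245,0],[-0.02,-0.28,0]],"twist":[0,0,0,0,0,0,0,0],"claw":[0,0,0,0,0,0,0,0]}'
python3 -m jog '{"xyz":[[-0.002,-0.035,0],[-0.005,-0.07,0],[-0.008,-0.105,0],[-0.01,-0.14,0],[-0.01,-0.17,0],[-0.01,-0.19,0],[-0.01,-0.19,0],[-0.01,-0.19,0]],"twist":[0,0,0,0,0,0,0,0],"claw":[0,0,0,0,0,0,0,0]}'
python3 - <<'E'
from h import *
s,im=snap('wrist','w4');print(s['tcp_pos'],s['eef_rot'])
snap('scene','s4');
E
```

```text
t: 10.3
tcp_pos: [537.1, 210.7, 299.8]
eef_rot: [-3.135, 0.018, -3.11]
wrist_force: [0.5, -0.8, -3.2]
opening: 21.2
t: 10.97
tcp_pos: [515.2, -72.7, 296.5]
eef_rot: [-3.133, 0.013, -3.112]
wrist_force: [0.9, 0.3, -0.6]
opening: 21.1
t: 11.63
tcp_pos: [505.6, -261.9, 295.9]
eef_rot: [-3.134, 0.012, -3.115]
wrist_force: [-0.3, 0.0, -2.3]
opening: 21.9
[ 505.56681895 -261.91530545  295.91654814] [-3.13356347  0.01207402 -3.11474855]
```

View pics/w4.png

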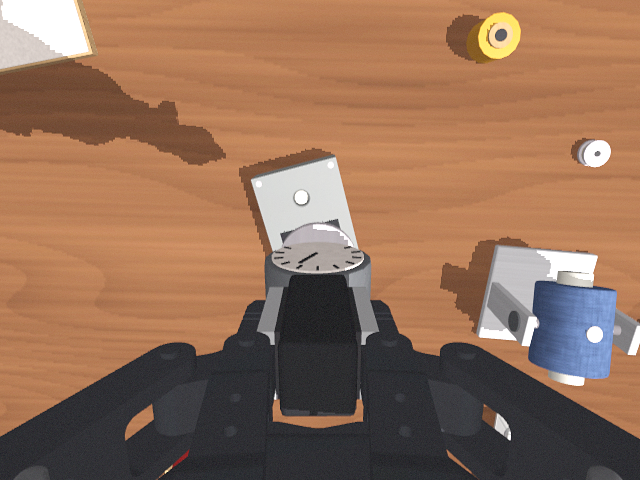

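View pics/s4.png

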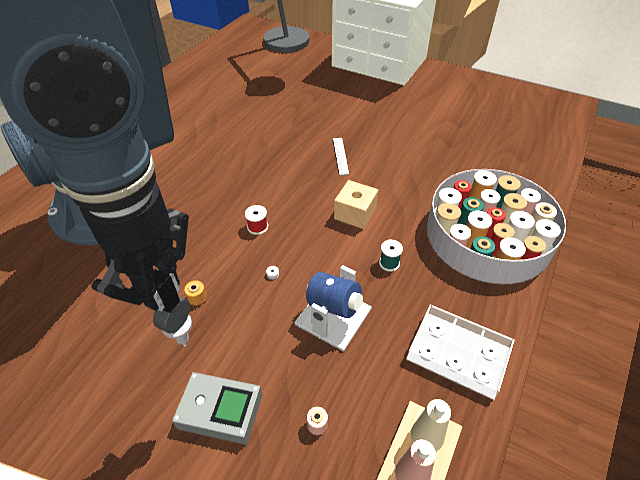

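The wrist view shows the button at (301,198) and the dot at (594,334). The scene view shows the gauge held upright near (178,325), well above the table. I'll refine both by colour mask.

```bash
cat >> h.py <<'E'
def blob(im,x,y,r=14,sat=60,val=200):
    "centroid of bright unsaturated blob near x,y (rgb im)"
    h=cv2.cvtColor(im[y-r:y+r,x-r:x+r],cv2.COLOR_RGB2HSV); m=((h[...,1]<sat)&(h[...,2]>val)).astype('uint8')
    n,l,st,c=cv2.connectedComponentsWithStats(m)
    i=1+np.argmin([np.hypot(*(c[k]-r)) -st[k,4]*.02 for k in range(1,n)])
    return (c[i]+[x-r,y-r]).tolist(),st[i].tolist()
E
python3 - <<'E'
from h import *
np.set_printoptions(precision=1,suppress=True)
L=lambda n:cv2.imread('pics/'+n+'.png')[:,:,::-1]
s=dict(tcp_pos=np.array([505.567,-261.915,295.917]),eef_rot=np.array([-3.13356347,0.01207402,-3.11474855]))
B={}
for nm,W,S,T in(('btn',(301,198),(200,400),(521,260)),('dot',(594,334),(330,282),(387,206))):
    w=blob(L('w4'),*W,val=215);q=blob(L('scene0'),*S,r=8,val=215);t=blob(L('top0'),*T,r=9,val=215); print(nm,w,q,t)
    rs=[ray('wrist',w[0],s),ray('scene',q[0]),ray('top',t[0])]
    print(tri(*rs),tri(rs[0],rs[1]),tri(rs[0],rs[2]),tri(rs[1],rs[2]))
    if nm=='btn': print('wrist@32',plane('wrist',w[0],32,s),plane('scene',q[0],32),plane('top',t[0],32))
    else: print('@107',plane('wrist',w[0],107,s),plane('scene',q[0],107),plane('top',t[0],107))
E
```

```text
btn ([300.30357142857144, 197.31349206349205], [0, 0, 28, 28, 504]) ([199.9056603773585, 400.1132075471698], [4, 4, 9, 9, 53]) ([520.7058823529412, 259.45098039215685], [5, 5, 8, 8, 51])
(array([ 511.2, -280.7,   32. ]), [0.28, 1.51, 1.28]) (array([ 511.5, -280.1,   30.8]), [0.8, 0.8]) (array([ 510.1, -280.6,   36. ]), [0.08, 0.08]) (array([ 511.4, -280.7,   32.3]), [1.39, 1.39])
wrist@32 [ 510.9 -280.8   32. ] [ 512.3 -279.7   32. ] [ 510.4 -281.8   32. ]
dot ([594.6090909090909, 334.0954545454546], [7, 6, 16, 17, 220]) ([329.54761904761904, 281.0952380952381], [4, 4, 8, 7, 42]) ([386.6923076923077, 205.46153846153845], [5, 4, 9, 10, 65])
(array([612.2, -16.5, 109.6]), [0.75, 1.31, 1.24]) (array([612.8, -14.6, 107.7]), [0.14, 0.14]) (array([611. , -17.3, 111.5]), [0.19, 0.19]) (array([612.5, -16.8, 109.6]), [1.2, 1.2])
@107 [613.2 -13.9 107. ] [612.6 -14.3 107. ] [612.  -17.7 107. ]
```

```bash
python3 -m jog '{"xyz":[[0.002,-0.01,-0.01],[0.005,-0.0187,-0.03],[0.005,-0.0187,-0.06],[0.005,-0.0187,-0.09],[0.005,-0.0187,-0.115],[0.005,-0.0187,-0.13],[0.005,-0.0187,-0.135],[0.005,-0.0187,-0.135]],"twist":[0,0,0,0,0,0,0,0],"claw":[0,0,0,0,0,0,0,0]}'
python3 - <<'E'
from h import *
print(state()['tcp_pos'],state()['eef_rot'])
s,im=snap('scene','s5');s,i2=snap('top','t5')
a=lambda i,x,y,w,h,f:cv2.resize(i[y:y+h,x:x+w],None,fx=f,fy=f,interpolation=cv2.INTER_CUBIC)
cv2.imwrite('pics/z5.png',np.hstack([a(im,150,330,100,100,4),a(i2,470,210,100,100,4)])[:,:,::-1])
E
```

```text
t: 12.4
tcp_pos: [510.4, -278.9, 160.3]
eef_rot: [-3.134, 0.011, -3.111]
wrist_force: [-0.4, 0.9, -1.4]
opening: 21.3
[ 510.44092491 -278.92956893  160.26840003] [-3.13393249  0.01113092 -3.11149711]
```

View pics/z5.png

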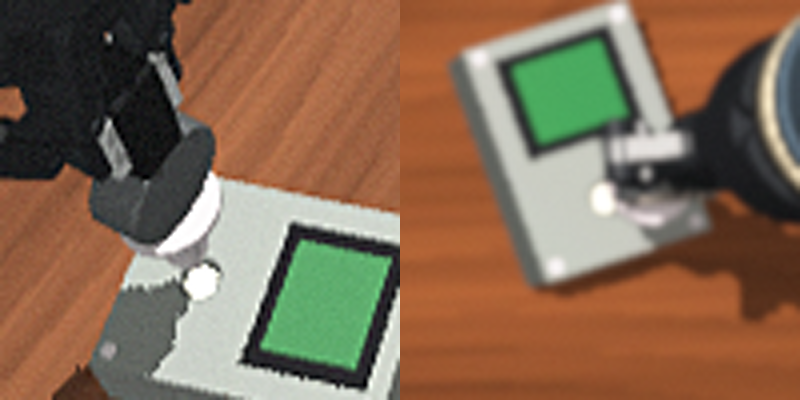

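Run:
```python
from h import *
im=cv2.imread('pics/s5.png')
cv2.imwrite('pics/z5b.png',cv2.convertScaleAbs(cv2.resize(im[360:420,170:230],None,fx=10,fy=10,interpolation=cv2.INTER_CUBIC),alpha=.8))
m=viewer.camera_model('scene');E=np.array(m['extrinsics'])
def pr(p):
    c=E[:3,:3]@p+E[:3,3]; return c[0]/c[2]*m['fx']+m['cx'],c[1]/c[2]*m['fy']+m['cy']
for n,p in(('tip',(511,-279,45)),('nose',(511,-279,63)),('collar',(511,-279,98)),('htop',(511,-279,203)),('btn',(511,-280.5,32))): print(n,np.round(pr(np.array(p)),1),(np.round(pr(np.array(p)),1)-[170,360])*10)
```

```text
tip [198.  396.1] [280. 361.]
nose [195.7 391.4] [257. 314.]
collar [191.2 381.8] [212. 218.]
htop [175.2 348.2] [  52. -118.]
btn [199.  400.2] [290. 402.]
```

View pics/z5b.png

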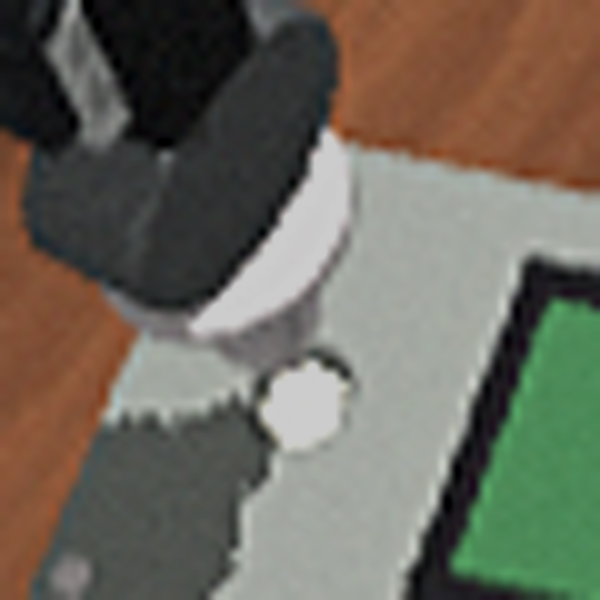

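The zoom shows the nose just above and behind the button at crop (305,402), which matches the projected positions. I'll press straight down in steps.

```bash
python3 -m jog '{"xyz":[[0,-0.0015,-0.003],[0,-0.0015,-0.006],[0,-0.0015,-0.009],[0,-0.0015,-0.012],[0,-0.0015,-0.015],[0,-0.0015,-0.017],[0,-0.0015,-0.018],[0,-0.0015,-0.018]],"twist":[0,0,0,0,0,0,0,0],"claw":[0,0,0,0,0,0,0,0]}'
python3 -c "
from h import *
s,i=snap('scene','s6');print(s['wrist_force'],s['tcp_pos'])"
python3 -m jog '{"xyz":[[0,0,-0.001],[0,0,-0.002],[0,0,-0.003],[0,0,-0.004],[0,0,-0.005],[0,0,-0.005],[0,0,-0.005],[0,0,-0.005]],"twist":[0,0,0,0,0,0,0,0],"claw":[0,0,0,0,0,0,0,0]}'
python3 -c "
from h import *
s,i=snap('scene','s7');print(s['wrist_force'],s['tcp_pos'])
s,j=snap('top','t7')
a=lambda i,x,y,w,h,f:cv2.resize(i[y:y+h,x:x+w],None,fx=f,fy=f,interpolation=cv2.INTER_CUBIC)
cv2.imwrite('pics/z7.png',np.hstack([a(i,170,360,60,60,6),a(j,490,230,60,60,6)])[:,:,::-1])"
```

```text
t: 13.17
tcp_pos: [511.0, -281.3, 143.7]
eef_rot: [-3.133, 0.013, -3.113]
wrist_force: [-0.2, -0.3, -1.3]
opening: 21.4
[-0.22614636 -0.26663775 -1.33790409] [ 511.04621204 -281.34489637  143.66745764]
t: 13.88
tcp_pos: [511.1, -281.3, 138.9]
eef_rot: [-3.132, 0.014, -3.113]
wrist_force: [-0.2, 0.2, 0.8]
opening: 21.5
[-0.20443004  0.165372    0.82945779] [ 511.08851441 -281.32811564  138.91592563]
```

View pics/z7.png

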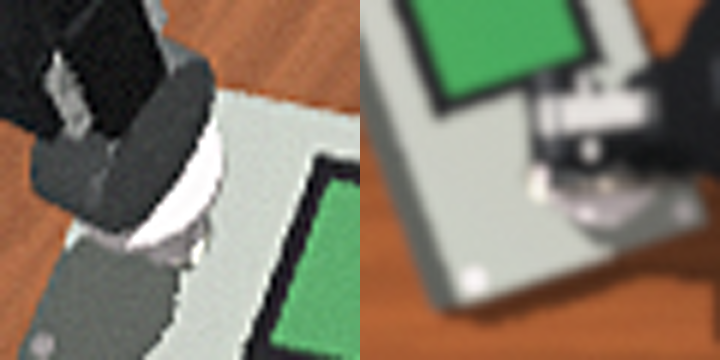

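Going 3 mm further so the button is certainly fully in, still short of the plunger's end stop.

```bash
python3 -m jog '{"xyz":[[0,0,-0.001],[0,0,-0.002],[0,0,-0.003],[0,0,-0.003],[0,0,-0.003],[0,0,-0.003],[0,0,-0.003],[0,0,-0.003]],"twist":[0,0,0,0,0,0,0,0],"claw":[0,0,0,0,0,0,0,0]}'
python3 -c "
from h import *
for k in range(4):
  s=state();i=viewer.capture('wrist');print(s['wrist_force'],s['tcp_pos'])
cv2.imwrite('pics/w8.png',i[:,:,::-1])
"
```

```text
t: 14.65
tcp_pos: [511.0, -281.3, 135.9]
eef_rot: [-3.133, 0.014, -3.113]
wrist_force: [-0.3, -0.5, 1.2]
opening: 21.1
[-0.32376732 -0.54277082  1.24578796] [ 511.03889598 -281.30855143  135.88896144]
[-0.11109987 -0.00256339  0.88855341] [ 511.05895051 -281.32497697  135.89464941]
[ 0.19167338 -0.38775617  1.12040335] [ 511.08614429 -281.30503356  135.86968467]
[-0.26216412 -0.57513298  0.70040872] [ 511.03138421 -281.3299073   135.85701941]
```

```bash
python3 -m jog '{"xyz":[[0,0,-0.001],[0,0,-0.002],[0,0,-0.002],[0,0,-0.002],[0,0,-0.002],[0,0,-0.002],[0,0,-0.002],[0,0,-0.002]],"twist":[0,0,0,0,0,0,0,0],"claw":[0,0,0,0,0,0,0,0]}'
python3 -c "
from h import *
for k in range(4):
  s=state();i=viewer.capture('scene');print(s['wrist_force'],s['tcp_pos'])
cv2.imwrite('pics/s8.png',i[:,:,::-1])
"
python3 -m jog '{"xyz":[[0,0,0.005],[0,0,0.02],[0,0,0.05],[0,0,0.08],[0.02,0.03,0.1],[0.04,0.06,0.12],[0.06,0.09,0.12],[0.08,0.12,0.12]],"twist":[0,0,0,0,0,0,0,0],"claw":[0,0,0,0,0,0,0,0]}'
```

```text
t: 15.52
tcp_pos: [511.1, -281.3, 133.9]
eef_rot: [-3.133, 0.014, -3.113]
wrist_force: [0.4, -0.4, 2.0]
opening: 21.1
[ 0.40311439 -0.40567864  2.04658784] [ 511.05343035 -281.30433747  133.86553741]
[-0.90739464 -1.32471437  1.52081744] [ 511.04274856 -281.30463322  133.86277348]
[ 0.56990545 -0.73340772  3.04885731] [ 511.0728803  -281.30100906  133.86444778]
[-0.03820321 -0.63465795  2.14769366] [ 511.06870858 -281.29481929  133.85441917]
t: 16.38
tcp_pos: [591.9, -160.1, 255.3]
eef_rot: [-3.132, 0.015, -3.113]
wrist_force: [0.8, -0.6, -2.4]
opening: 21.2
```

```bash
python3 -c "
from h import *
for k in range(3):
  s=state();i=viewer.capture('scene');print(s['wrist_force'],s['tcp_pos'])
cv2.imwrite('pics/s9.png',i[:,:,::-1])
j=cv2.imread('pics/s8.png')
cv2.imwrite('pics/z8.png',cv2.resize(j[360:420,170:230],None,fx=6,fy=6,interpolation=cv2.INTER_CUBIC))"
```

```text
[ 0.84748817 -0.57206119 -2.39057926] [ 591.85786263 -160.05926877  255.33729039]
[ 1.9960075   2.87960466 -2.78635204] [ 594.79744515 -154.74773027  254.01681076]
[ 0.16238816 -0.32105647 -2.32757257] [ 593.05559274 -156.95022364  253.43415194]
```

View pics/s9.png

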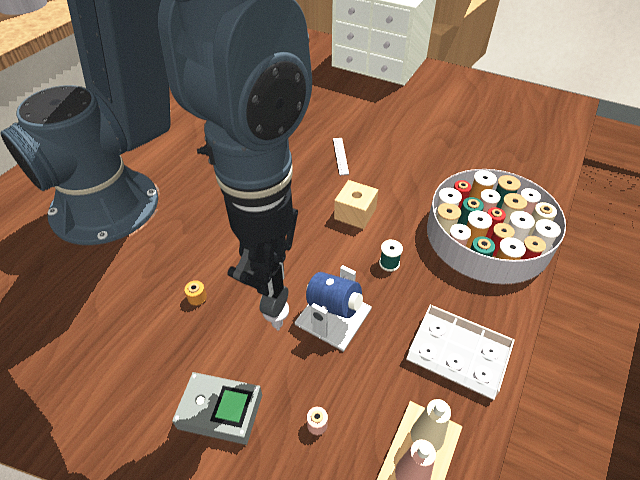

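View pics/z8.png

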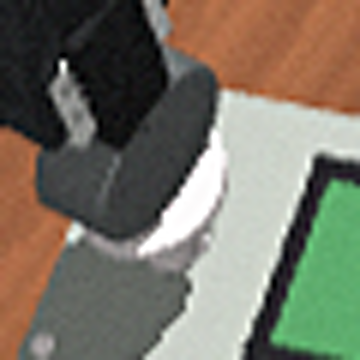

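After the button press the force was about 4 N above the free value, and the button was hidden and clearly fully in. Now I'll measure the package axis from the silhouette edges of the blue thread in several views.

```bash
python3 -c "
from h import *
s,i=snap('wrist','w9');np.savez('w9.npz',p=s['tcp_pos'],r=s['eef_rot']);print(s['tcp_pos'],s['eef_rot'],s['q'],s['t'])"
```

```text
[ 591.74559862 -158.71694677  253.2348441 ] [-3.13358253  0.01215661 -3.10872319] [-0.25996718  0.3765596   0.24142325  1.42170873 -0.00416001 -0.29281697] 16.5333
```

View pics/w9.png

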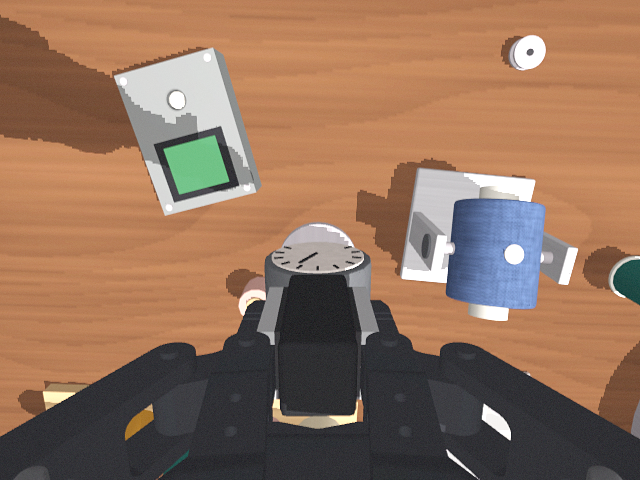

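```bash
cat > axis.py <<'E'
from h import *
L=lambda n:cv2.imread('pics/'+n+'.png')[:,:,::-1]
def edges(im,roi):
    x,y,w,h=roi; hsv=cv2.cvtColor(im[y:y+h,x:x+w],cv2.COLOR_RGB2HSV)
    m=((hsv[...,0]>100)&(hsv[...,0]<125)&(hsv[...,1]>90)).astype('uint8')*255
    m=cv2.morphologyEx(m,cv2.MORPH_CLOSE,np.ones((5,5)))
    cs,_=cv2.findContours(m,cv2.RETR_EXTERNAL,cv2.CHAIN_APPROX_NONE); c=max(cs,key=cv2.contourArea)
    pts=c[:,0].astype(float)+[x,y]
    hull=cv2.approxPolyDP(cv2.convexHull(c),1.5,True)[:,0].astype(float)+[x,y]
    segs=sorted([(np.linalg.norm(hull[i]-hull[i-1]),hull[i-1],hull[i]) for i in range(len(hull))],key=lambda t:-t[0])[:2]
    out=[]
    for l,a,b in segs:
        d=(b-a)/l;n=np.array([-d[1],d[0]]);
        for _ in range(2):
            k=(np.abs((pts-a)@n)<1.6)&((pts-a)@d>.08*l)&((pts-a)@d<.92*l)
            v=cv2.fitLine(pts[k].astype(np.float32),cv2.DIST_HUBER,0,.01,.01).ravel(); 
            a0=v[2:]; d2=v[:2]*np.sign(v[:2]@d); n=np.array([-d2[1],d2[0]]); a=a0+d2*((a-a0)@d2); d=d2
        out.append((a,a+d*l,int(k.sum())))
    return out
def S(p,r): return dict(tcp_pos=np.array(p),eef_rot=np.array(r))
V=[('scene0','scene',None,(295,262,80,70)),('top0','top',None,(355,170,70,75)),
('w4','wrist',S([505.567,-261.915,295.917],[-3.13356347,0.01207402,-3.11474855]),(500,260,139,140)),
('w9','wrist',S([591.746,-158.717,253.235],[-3.13358253,0.01215661,-3.10872319]),(420,180,150,150))]
if __name__=='__main__':
    N=[];nm=[]
    for f,c,s,roi in V:
        for a,b,k in edges(L(f),roi):
            n=np.cross(ray(c,a,s)[1],ray(c,b,s)[1]); n/=np.linalg.norm(n); N.append(n);nm.append(f); print(f,np.round(a,1),np.round(b,1),k)
    N=np.array(N)
    def rep(idx):
        u,sv,vt=np.linalg.svd(N[idx]); d=vt[2]*np.sign(vt[2][0]); print('axis',d.round(3),'tilt',np.arctan2(d[2],np.hypot(d[0],d[1])).round(3),'az',np.arctan2(d[1],d[0]).round(3),'res',(N[idx]@d).round(3))
    rep(list(range(len(N))))
    for i in range(len(N)): rep([j for j in range(len(N)) if j!=i])
    import itertools
    for a,b in itertools.combinations(set(nm),2): print(a,b,end=' '); rep([j for j in range(len(N)) if nm[j] in(a,b)])
E
python3 axis.py
```

```text
scene0 [319.9 272.3] [359.3 282.9] 33
scene0 [345.  316.9] [308.9 304.2] 17
top0 [368.7 222. ] [370.4 184. ] 31
top0 [402.4 186. ] [400.6 224. ] 31
w4 [615.9 291.1] [608.5 369. ] 65
w4 [528.8 359. ] [534.6 292. ] 32
w9 [544.3 207. ] [534.9 306.1] 84
w9 [446.1 293. ] [454.7 202. ] 65
axis [ 0.957 -0.065  0.281] tilt 0.285 az -0.067 res [ 0.014  0.01  -0.003 -0.004 -0.006 -0.002 -0.001 -0.   ]
axis [ 0.96  -0.064  0.273] tilt 0.277 az -0.066 res [ 0.006 -0.004 -0.002 -0.002 -0.005  0.002 -0.002]
axis [ 0.956 -0.064  0.285] tilt 0.289 az -0.067 res [ 0.012 -0.003 -0.004 -0.009  0.    -0.003  0.001]
axis [ 0.958 -0.063  0.278] tilt 0.282 az -0.065 res [ 0.015  0.01  -0.002 -0.006 -0.002 -0.001  0.   ]
axis [ 0.956 -0.068  0.286] tilt 0.291 az -0.071 res [ 0.014  0.01   0.001 -0.007 -0.002 -0.001 -0.002]
axis [ 0.956 -0.065  0.285] tilt 0.289 az -0.068 res [ 0.012  0.012 -0.002 -0.005 -0.    -0.002  0.   ]
axis [ 0.958 -0.065  0.281] tilt 0.285 az -0.067 res [ 0.015  0.01  -0.003 -0.004 -0.006 -0.001 -0.001]
axis [ 0.957 -0.065  0.282] tilt 0.286 az -0.067 res [ 0.014  0.01  -0.003 -0.004 -0.006 -0.002 -0.   ]
axis [ 0.957 -0.065  0.281] tilt 0.285 az -0.067 res [ 0.014  0.01  -0.003 -0.004 -0.006 -0.002 -0.001]
scene0 w9 axis [ 0.95  -0.077  0.304] tilt 0.309 az -0.08 res [ 0.01   0.012 -0.002 -0.005]
scene0 w4 axis [ 0.942 -0.093  0.323] tilt 0.328 az -0.099 res [ 0.011  0.008 -0.009 -0.006]
scene0 top0 axis [ 0.956 -0.065  0.286] tilt 0.29 az -0.067 res [ 0.011  0.013 -0.003 -0.004]
w9 w4 axis [ 0.963 -0.057  0.265] tilt 0.268 az -0.059 res [-0.002 -0.003  0.001  0.002]
w9 top0 axis [ 0.958 -0.064  0.279] tilt 0.283 az -0.067 res [-0.004 -0.003 -0.    -0.001]
w4 top0 axis [ 0.959 -0.064  0.276] tilt 0.279 az -0.067 res [-0.004 -0.003 -0.003 -0.004]
```

The axis tilt is 0.285 ± 0.02 rad at azimuth −0.067, consistent across views. To be square, the tool needs about 0.285 rad more pitch at yaw ≈ 3.075. I'll get it at the outer, upper reach limit, well clear of everything.

```bash
python3 -m jog '{"xyz":[[0.005,0,0.03],[0.01,0,0.06],[0.025,0.015,0.085],[0.05,0.03,0.1],[0.08,0.05,0.1],[0.11,0.07,0.1],[0.14,0.09,0.1],[0.17,0.105,0.1]],"twist":[-0.5,-1.15,-1.15,-1.15,-1.15,-1.15,-1.15,-1.15],"claw":[0,0,0,0,0,0,0,0]}'
python3 -m jog '{"xyz":[[0.02,0,0.02],[0.04,0,0.05],[0.06,0,0.09],[0.08,0,0.13],[0.08,0,0.16],[0.08,0,0.19],[0.08,0,0.22],[0.08,0,0.25]],"twist":[0,0,0,0,0,0,0,0],"claw":[0,0,0,0,0,0,0,0]}'
python3 -c "
from h import *
s=state();print(s['q'],s['tcp_pos'],s['eef_rot'])"
```

```text
t: 17.25
tcp_pos: [747.4, -64.5, 355.0]
eef_rot: [-3.133, 0.012, 3.071]
wrist_force: [1.7, -0.1, -1.4]
opening: 21.5
t: 17.92
tcp_pos: [671.2, -54.5, 461.1]
eef_rot: [-3.132, 0.034, 3.07]
wrist_force: [-0.9, 0.2, -1.7]
opening: 21.3
[-0.07686958  0.72536276  1.45605145  2.26707327 -0.00912048 -0.0053152 ] [671.23934882 -54.50617185 461.11491028] [-3.13228933  0.03436278  3.07004119]
```

```bash
python3 -m jog '{"xyz":[[-0.01,0,0.04],[-0.02,0,0.08],[-0.03,0,0.12],[-0.04,0,0.16],[-0.05,0,0.2],[-0.06,0,0.24],[-0.07,0,0.28],[-0.08,0,0.32]],"twist":[0,0,0,0,0,0,0,0],"claw":[0,0,0,0,0,0,0,0]}'
python3 -c "
from h import *
s=state();print(s['q'],s['tcp_pos'],s['eef_rot'])"
```

```text
t: 18.58
tcp_pos: [648.9, -58.1, 511.7]
eef_rot: [-3.131, 0.111, 3.071]
wrist_force: [0.1, -0.5, -2.0]
opening: 21.3
[-0.08512253  0.64906861  1.45621477  2.26654597 -0.00879364 -0.01469555] [648.89172841 -58.07676181 511.74660918] [-3.13115628  0.11125521  3.07125652]
```

```bash
python3 -m jog '{"xyz":[[-0.016,0,0.038],[-0.032,0,0.076],[-0.048,0,0.114],[-0.064,0,0.152],[-0.08,0,0.19],[-0.096,0,0.228],[-0.112,0,0.266],[-0.128,0,0.304]],"twist":[0,0,0,0,0,0,0,0],"claw":[0,0,0,0,0,0,0,0]}'
python3 -m jog '{"xyz":[[-0.016,0,0.038],[-0.032,0,0.076],[-0.048,0,0.114],[-0.064,0,0.152],[-0.08,0,0.19],[-0.096,0,0.228],[-0.112,0,0.266],[-0.128,0,0.304]],"twist":[0,0,0,0,0,0,0,0],"claw":[0,0,0,0,0,0,0,0]}'
python3 -c "
from h import *
s=state();print(s['q'],s['tcp_pos'],s['eef_rot'])"
```

```text
t: 19.25
tcp_pos: [620.4, -64.8, 563.5]
eef_rot: [-3.129, 0.192, 3.072]
wrist_force: [-0.5, -0.7, -2.1]
opening: 21.2
t: 19.92
tcp_pos: [588.5, -71.3, 611.5]
eef_rot: [-3.125, 0.271, 3.073]
wrist_force: [0.2, 0.2, -1.6]
opening: 21.4
[-0.1187564   0.48907884  1.45641224  2.26657076 -0.00346413 -0.04872886] [588.45609044 -71.28364331 611.5426143 ] [-3.12457162  0.27105976  3.07341299]
```

```bash
python3 -m jog '{"xyz":[[-0.016,0,0.038],[-0.032,0,0.076],[-0.048,0,0.114],[-0.048,0,0.114],[-0.048,0,0.114],[-0.048,0,0.114],[-0.048,0,0.114],[-0.048,0,0.114]],"twist":[0,0,0,0,0,0,0,0],"claw":[0,0,0,0,0,0,0,0]}'
python3 -c "
from h import *
s=state();print(s['q'],s['tcp_pos'],s['eef_rot'])
s,i=snap('scene','s10')"
```

```text
t: 20.58
tcp_pos: [556.2, -73.2, 653.5]
eef_rot: [-3.12, 0.344, 3.075]
wrist_force: [1.0, 0.9, -1.6]
opening: 21.0
[-1.30803237e-01  4.16405483e-01  1.45639108e+00  2.26652633e+00
 -1.42406921e-04 -6.03321348e-02] [556.18913311 -73.21317786 653.48163076] [-3.11983605  0.34359476  3.07487188]
```

View pics/s10.png

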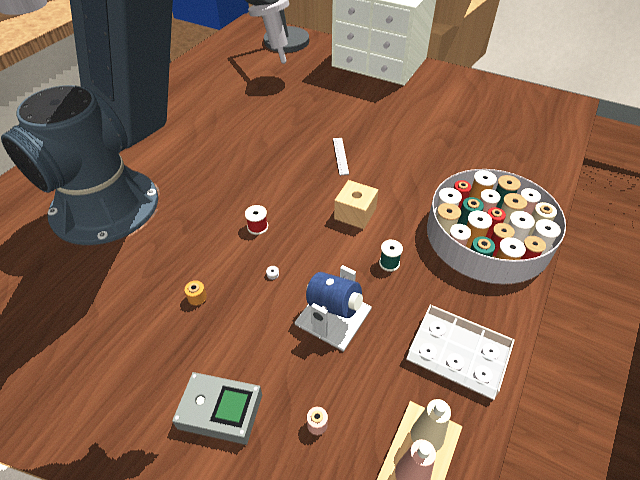

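The scene view shows all objects undisturbed; the gauge is high up near (275,40). The hold rows kept pulling, so the pitch is now 0.344, somewhat over. I'll move to a standoff above the spot and measure the gauge against the package there before deciding.

```bash
cat > tgt.py <<'E'
from h import *
from scipy.spatial.transform import Rotation as R
Rg=R.from_euler('xyz',[-3.133,0.014,-3.113])
def rel(rot): 
    q=R.from_euler('xyz',rot)*Rg.inv(); return q.apply([0.4,0,-115.3]),q.apply([0,0,1])
def nrm(th,az): return np.array([-np.sin(th)*np.cos(az),-np.sin(th)*np.sin(az),np.cos(th)])
if __name__=='__main__':
    s=state(); v,z=rel(s['eef_rot']); n=nrm(.285,-.067); print('gauge z',z,'n',n,'ang',np.arccos(z@n),'gauge tilt',np.arctan2(-z[0],z[2]))
    dot=np.array([612.5,-15.5,108.5])
    print('tcp',s['tcp_pos'],'tip',s['tcp_pos']+v)
    for d in(60,30,10,0): t=dot+z*d-v; print(d,t,t-s['tcp_pos'])
E
python3 tgt.py
```

```text
gauge z [-0.32205738  0.03471175  0.94608358] n [-0.28052663  0.01882346  0.95966165] ang 0.046497249359065705 gauge tilt 0.3281069840655927
tcp [556.16499825 -73.18505212 653.50475766] tip [593.67486844 -77.2239863  544.55088371]
60 [555.66668727  -9.37836086 274.21888878] [  -0.49831098   63.80669125 -379.28586888]
30 [565.32840854 -10.41971334 245.83638137] [   9.16341029   62.76533878 -407.6683763 ]
10 [571.76955606 -11.11394832 226.91470976] [  15.60455781   62.0711038  -426.59004791]
0 [574.99012981 -11.46106581 217.45387395] [  18.82513156   61.7239863  -436.05088371]
```

```bash
python3 -m jog '{"xyz":[[0,0.01,-0.035],[0,0.02,-0.07],[0,0.03,-0.11],[0,0.04,-0.15],[0,0.05,-0.19],[0,0.06,-0.23],[0,0.064,-0.265],[0,0.064,-0.3]],"twist":[0,0,0,0,0,0,0,0],"claw":[0,0,0,0,0,0,0,0]}'
python3 -m jog '{"xyz":[[0,0,-0.02],[0,0,-0.04],[0,0,-0.06],[0,0,-0.075],[0,0,-0.08],[0,0,-0.08],[0,0,-0.08],[0,0,-0.08]],"twist":[0,0,0,0,0,0,0,0],"claw":[0,0,0,0,0,0,0,0]}'
python3 -c "
from h import *
s=state();print(s['q'],s['tcp_pos'],s['eef_rot'],s['t'])
np.savez('w11.npz',p=s['tcp_pos'],r=s['eef_rot'])
s,w=snap('wrist','w11');s,i=snap('scene','s11');s,j=snap('top','t11')
a=lambda i,x,y,w,h,f:cv2.resize(i[y:y+h,x:x+w],None,fx=f,fy=f,interpolation=cv2.INTER_CUBIC)
cv2.imwrite('pics/z11.png',np.hstack([a(i,255,200,130,150,3),a(j,320,150,130,150,3)])[:,:,::-1])
"; python3 tgt.py
```

```text
t: 21.3
tcp_pos: [556.3, -21.1, 434.8]
eef_rot: [-3.12, 0.345, 3.075]
wrist_force: [2.6, -0.2, -0.9]
opening: 21.2
t: 21.97
tcp_pos: [557.7, -21.8, 358.3]
eef_rot: [-3.12, 0.346, 3.075]
wrist_force: [0.4, 0.5, -1.1]
opening: 21.5
[-0.01800796  0.01835765 -0.01931649  1.18828968 -0.03836366  0.04588291] [557.68695435 -21.81288154 358.31861497] [-3.11974077  0.34621401  3.07484125] 21.9667
gauge z [-0.324419    0.03496326  0.9452671 ] n [-0.28052663  0.01882346  0.95966165] ang 0.048935822634253154 gauge tilt 0.3306072727034547
tcp [557.52188175 -21.79907265 358.14435486] tip [595.30371713 -25.86702867 249.28557181]
60 [555.25302446  -9.3342484  274.07480877] [ -2.26885729  12.46482425 -84.0695461 ]
30 [564.98559454 -10.38314619 245.71679591] [   7.46371279   11.41592646 -112.42755895]
10 [571.47397459 -11.08241138 226.81145401] [  13.95209284   10.71666126 -131.33290085]
0 [574.71816462 -11.43204398 217.35878306] [  17.19628287   10.36702867 -140.78557181]
```

View pics/z11.png

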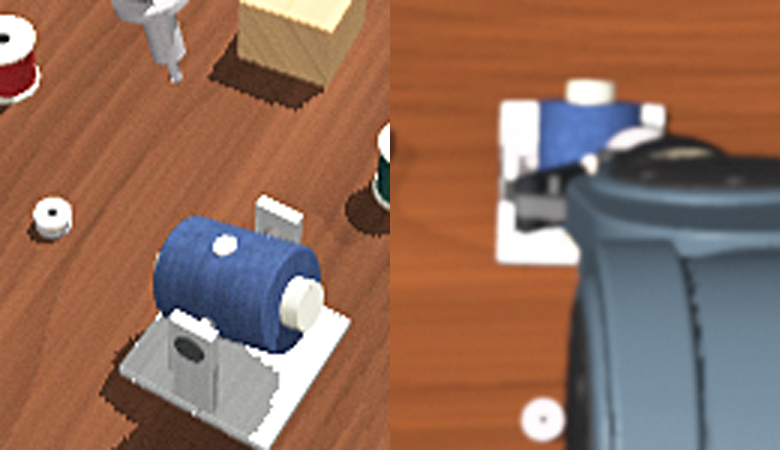

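View pics/w11.png

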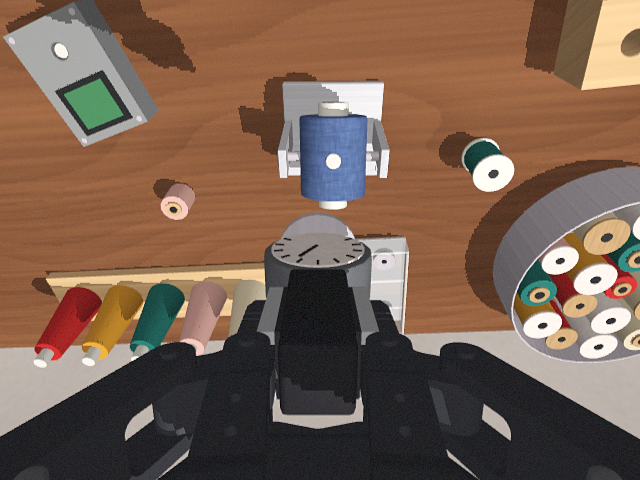

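The wrist view shows the dot at (333,161) ahead of the gauge, with the dial in the same picture position as before (318,258), so there has been no slip. The scene crop shows the plunger tip at about (314,227). I'll compare these with the predictions and add this view to the axis fit.

```bash
cat > ax2.py <<'E'
from axis import *
from tgt import rel
d=np.load('w11.npz');V.append(('w11','wrist',S(d['p'],d['r']),(285,90,100,130)))
V.append(('s11','scene',None,(295,262,80,70)))
N=[];nm=[]
for f,c,s,roi in V:
    for a,b,k in edges(L(f),roi):
        n=np.cross(ray(c,a,s)[1],ray(c,b,s)[1]); N.append(n/np.linalg.norm(n)); nm.append(f)
        if f in('w11','s11'): print(f,a.round(1),b.round(1),k)
N=np.array(N);
def rep(t,idx):
    vt=np.linalg.svd(N[idx])[2]; x=vt[2]*np.sign(vt[2][0]); print(t,'tilt',np.arctan2(x[2],np.hypot(*x[:2])).round(3),'az',np.arctan2(x[1],x[0]).round(3),(N[idx]@x).round(3))
al=range(len(N)); rep('all',list(al)); rep('wrist',[i for i in al if nm[i][0]=='w']); rep('w9 w11',[i for i in al if nm[i] in('w9','w11')]);rep('noscene',[i for i in al if nm[i][0]!='s'])
rep('w11 scene',[i for i in al if nm[i] in('w11','scene0','s11')])
m=viewer.camera_model('scene');E=np.array(m['extrinsics'])
def pr(p):
    c=E[:3,:3]@p+E[:3,3]; return np.array([c[0]/c[2]*m['fx']+m['cx'],c[1]/c[2]*m['fy']+m['cy']])
v,z=rel(d['r']); tip=d['p']+v
for k in(0,18,30,53): print('scene pred',k,pr(tip+z*k).round(1))
im=cv2.imread('pics/s11.png'); cv2.imwrite('pics/z11b.png',cv2.resize(im[180:240,280:340],None,fx=10,fy=10,interpolation=cv2.INTER_CUBIC))
w=blob(L('w11'),333,161,r=14,val=200); print(w)
wr=ray('wrist',w[0],S(d['p'],d['r']))
print('dot',tri(wr,ray('scene',(329.55,281.1))),tri(wr,ray('top',(386.7,205.5))),tri(wr,ray('wrist',(594.6,334.1),V[2][2])))
w9=blob(L('w9'),514,254,r=12,val=200);print(w9,tri(wr,ray('wrist',w9[0],V[3][2])),tri(wr,ray('wrist',w9[0],V[3][2]),ray('scene',(329.55,281.1)),ray('top',(386.7,205.5)),ray('wrist',(594.6,334.1),V[2][2])))
E
python3 ax2.py
```

```text
w11 [301.4 192. ] [299.7 117. ] 63
w11 [365.3 138. ] [363.5 194. ] 47
s11 [321.8 272.9] [359.4 282.9] 32
s11 [345.  316.9] [308.9 304.2] 17
all tilt 0.284 az -0.066 [ 0.014  0.011 -0.005 -0.002 -0.007 -0.001 -0.002  0.001 -0.005  0.002
  0.015  0.011]
wrist tilt 0.272 az -0.061 [-0.003 -0.003  0.001  0.001 -0.    -0.001]
w9 w11 tilt 0.273 az -0.062 [ 0.001  0.001 -0.001 -0.001]
noscene tilt 0.277 az -0.064 [-0.006 -0.    -0.003 -0.003  0.001 -0.    -0.003  0.001]
w11 scene tilt 0.286 az -0.064 [ 0.011  0.013 -0.004  0.     0.012  0.013]
scene pred 0 [317.4 227.5]
scene pred 18 [314.1 218.3]
scene pred 30 [311.9 212. ]
scene pred 53 [307.6 199.7]
([333.1311475409836, 160.9945355191257], [7, 7, 15, 15, 183])
dot (array([612.53642533, -15.71420346, 108.09932092]), [0.76, 0.76]) (array([611.11141404, -16.83813272, 110.39419845]), [0.63, 0.63]) (array([611.75264973, -16.29924589, 109.89296029]), [0.56, 0.56])
([514.0123456790124, 253.9104938271605], [3, 2, 19, 21, 324]) (array([611.97368371, -16.18478629, 108.79348595]), [0.31, 0.31]) (array([612.17961648, -16.42181066, 109.41220788]), [0.76, 0.11, 1.31, 1.3, 0.56])
```

View pics/z11b.png

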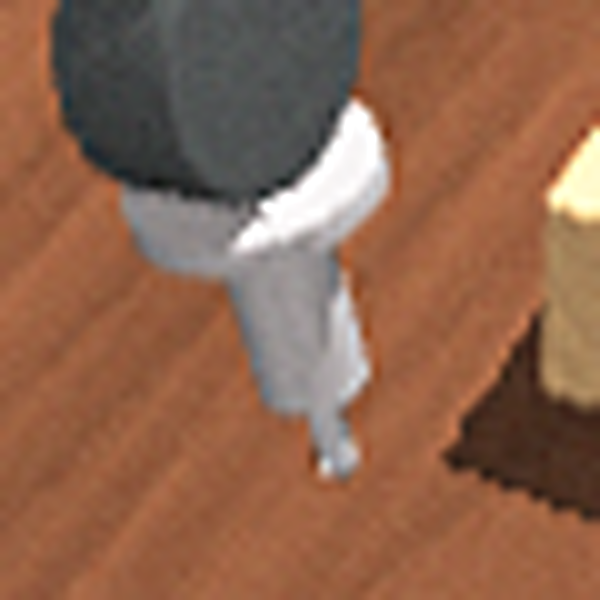

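```bash
cat > g.py <<'E'
from ax2 import *
from scipy.spatial.transform import Rotation as R
print('----')
Rt=R.from_euler('xyz',d['r'])
for name,ax in(('about tool y',[0,1,0]),('about tool x',[1,0,0])):
  for a in(-.1,-.05,0,.05,.1):
    q=Rt*R.from_rotvec(a*np.array(ax))*Rt.inv()
    c=d['p']-19*Rt.apply([0,0,1]); gp=tip+z*133
    zz=q.apply(z); T=gp-zz*133
    u=pr(T+zz*18)-pr(T+zz*53); print(name,a,'tilt',np.arctan2(-zz[0],zz[2]).round(3),'yt',np.arctan2(zz[1],zz[2]).round(3),'tip',pr(T).round(1),'ang',np.degrees(np.arctan2(u[0],u[1])).round(1))
m2=viewer.camera_model('wrist');Tc=np.linalg.inv(np.array(m2['T_tool_cam']))
def prw(p): # world->wrist px
    t=Rt.inv().apply(p-d['p']); c=Tc[:3,:3]@t+Tc[:3,3]; return (c[:2]/c[2]*m2['fx']+[m2['cx'],m2['cy']]).round(1)
gx=(Rt*R.from_euler('xyz',[-3.133,0.014,-3.113]).inv()).apply([1,0,0])
gy=np.cross(z,gx)
for a in(-.1,-.05,0,.05,.1):
    q=R.from_rotvec(a*gy); zz=q.apply(z);xx=q.apply(gx);gp=tip+z*133; o=gp-zz*115
    print(a,'dialc',prw(o+zz*64-xx*11),'dial top',prw(o+zz*86-xx*11),'dialL/R',prw(o+zz*64-xx*11-gy*22),prw(o+zz*64-xx*11+gy*22),'handletop c',prw(o+zz*140),'corner',prw(o+zz*140-xx*12-gy*11),prw(o+zz*140+xx*12-gy*11), 'tilt',np.arctan2(-zz[0],zz[2]).round(3))
im=cv2.imread('pics/w11.png'); cv2.imwrite('pics/z11c.png',cv2.convertScaleAbs(cv2.resize(im[205:425,240:400],None,fx=3.5,fy=3.5)[:,:,:][:600],alpha=1.5,beta=30))
cv2.imwrite('pics/z11d.png',cv2.convertScaleAbs(cv2.resize(im[345:425,240:400],None,fx=4,fy=4),alpha=2.5,beta=40))
E
python3 g.py | sed -n '/----/,$p'
```

```text
----
about tool y -0.1 tilt 0.431 yt 0.045 tip [324.1 228.4] ang 23.7
about tool y -0.05 tilt 0.381 yt 0.041 tip [320.8 228. ] ang 21.6
about tool y 0 tilt 0.331 yt 0.037 tip [317.4 227.5] ang 19.5
about tool y 0.05 tilt 0.281 yt 0.033 tip [314.  226.8] ang 17.3
about tool y 0.1 tilt 0.231 yt 0.029 tip [310.5 225.9] ang 15.0
about tool x -0.1 tilt 0.337 yt -0.069 tip [321.8 222. ] ang 24.0
about tool x -0.05 tilt 0.334 yt -0.016 tip [319.6 224.8] ang 21.7
about tool x 0 tilt 0.331 yt 0.037 tip [317.4 227.5] ang 19.5
about tool x 0.05 tilt 0.327 yt 0.09 tip [315. 230.] ang 17.3
about tool x 0.1 tilt 0.324 yt 0.142 tip [312.6 232.4] ang 15.2
-0.1 dialc [319.  265.6] dial top [318.9 279.1] dialL/R [270.8 264.2] [367.3 267. ] handletop c [317.4 370.8] corner [278.6 329.3] [277.7 408.6] tilt 0.43
-0.05 dialc [319.2 260.5] dial top [319. 276.] dialL/R [270.7 259.1] [367.7 261.9] handletop c [317.3 374.9] corner [278.4 334.5] [277.9 411.2] tilt 0.381
0 dialc [319.4 255.5] dial top [319.1 273.1] dialL/R [270.5 254.1] [368.2 256.9] handletop c [317.2 378.8] corner [278.1 339.7] [278.1 413.6] tilt 0.331
0.05 dialc [319.5 250.5] dial top [319.2 270.2] dialL/R [270.3 249.2] [368.7 251.9] handletop c [317.1 382.6] corner [277.9 344.9] [278.3 415.7] tilt 0.281
0.1 dialc [319.7 245.7] dial top [319.3 267.5] dialL/R [270.1 244.3] [369.2 247.1] handletop c [317.  386.2] corner [277.7 350.1] [278.6 417.5] tilt 0.231
```

View pics/z11c.png

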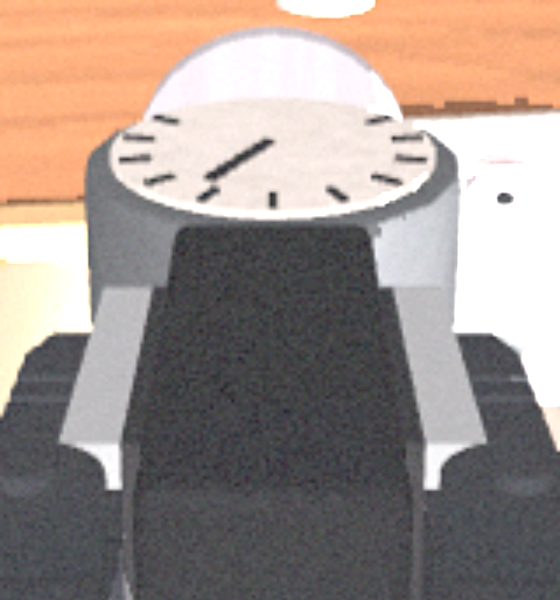

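View pics/z11d.png

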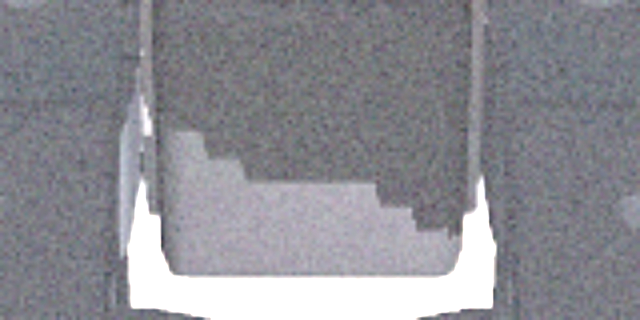

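The wrist cues (dial centre, handle front edge) and the tip pixel in the scene agree that the gauge sits about 0.05 rad back in the grip. Its true tilt is about 0.275–0.28 against 0.28 for the package, so it is effectively square. Approaching with that correction.

```bash
cat > tgt2.py <<'E'
from h import *
from scipy.spatial.transform import Rotation as R
from tgt import rel
def now(a=0.05,s=None):
    s=s or state(); v,z=rel(s['eef_rot']); Rt=R.from_euler('xyz',s['eef_rot']); q=Rt*R.from_rotvec([0,a,0])*Rt.inv()
    gp=s['tcp_pos']+v+z*133; zz=q.apply(z); return gp-zz*133,zz,s
if __name__=='__main__':
    tip,zz,s=now(); print('tip',tip,'z',zz,s['tcp_pos'])
    dot=np.array([612.2,-16.3,109])
    for d in(40,15,5,0): print(d,(dot+zz*d-tip).round(1))
E
python3 tgt2.py
```

```text
tip [588.98031188 -25.43862561 247.27533776] z [-0.2768746   0.03174218  0.96038164] [557.52188175 -21.79907265 358.14435486]
40 [ 12.1  10.4 -99.9]
15 [  19.1    9.6 -123.9]
5 [  21.8    9.3 -133.5]
0 [  23.2    9.1 -138.3]
```

```bash
python3 -m jog '{"xyz":[[0.003,0.01,-0.02],[0.006,0.01,-0.05],[0.01,0.01,-0.08],[0.012,0.01,-0.1],[0.015,0.01,-0.11],[0.018,0.0097,-0.12],[0.019,0.0096,-0.124],[0.019,0.0096,-0.124]],"twist":[0,0,0,0,0,0,0,0],"claw":[0,0,0,0,0,0,0,0]}'
python3 -c "
from h import *
s=state();print(s['tcp_pos'],s['eef_rot'],s['t'])
s,w=snap('wrist','w12');s,i=snap('scene','s12')
a=lambda i,x,y,w,h,f:cv2.resize(i[y:y+h,x:x+w],None,fx=f,fy=f,interpolation=cv2.INTER_CUBIC)
cv2.imwrite('pics/z12.png',np.hstack([a(i,295,235,70,100,5.8),a(w,240,140,160,200,2.9)])[:,:,::-1])
"; python3 tgt2.py
```

```text
t: 22.78
tcp_pos: [576.0, -12.2, 232.5]
eef_rot: [-3.12, 0.344, 3.075]
wrist_force: [0.2, 0.2, -2.7]
opening: 21.3
[575.97608201 -12.17034288 232.52299076] [-3.11963838  0.34356911  3.07490447] 22.7833
tip [607.82810774 -15.79708543 123.04944624] z [-0.27632986  0.03166678  0.960541  ] [576.4325646  -12.16621801 233.93657263]
40 [-6.7  0.8 24.4]
15 [ 0.2 -0.   0.4]
5 [ 3.  -0.3 -9.2]
0 [  4.4  -0.5 -14. ]
```

View pics/z12.png

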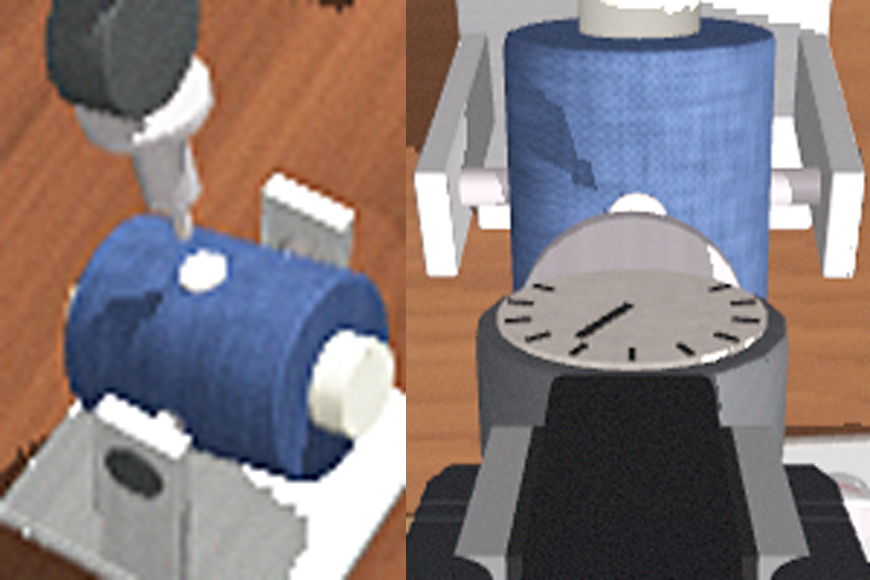

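The crop shows the plunger tip at scene pixel (326.6,276), just above and to the left of the dot at (330,281.6), with the gauge looking square to the thread. I'll check numerically where the tip lands if pushed along its axis.

Run:
```python
from tgt2 import *
m=viewer.camera_model('scene');E=np.array(m['extrinsics'])
def pr(p):
    c=E[:3,:3]@p+E[:3,3]; return np.array([c[0]/c[2]*m['fx']+m['cx'],c[1]/c[2]*m['fy']+m['cy']]).round(1)
s=dict(tcp_pos=np.array([575.976,-12.17,232.523]),eef_rot=np.array([-3.11963838,0.34356911,3.07490447]))
for a in(0,.05,.08):
    tip,zz,_=now(a,s); print(a,'tip',tip.round(1),pr(tip),'nose',pr(tip+zz*18),'collar',pr(tip+zz*53),'landing',pr(tip-zz*14))
d=np.array([612.2,-16.3,109]);print('dot',pr(d),'dx',pr(d+[5,0,0]),'dy',pr(d+[0,5,0]),'dz',pr(d+[0,0,5]))
```

```text
0 tip [613.5 -16.2 123.6] [329.6 276.4] nose [326.9 269. ] collar [321.5 253.9] landing [331.6 282.1]
0.05 tip [607.2 -15.8 121.6] [326.5 275.6] nose [324.2 268.3] collar [319.6 253.4] landing [328.3 281.2]
0.08 tip [603.3 -15.5 120.5] [324.7 275. ] nose [322.6 267.8] collar [318.4 253.1] landing [326.2 280.5]
dot [328.9 281.2] dx [331.3 282.2] dy [330.2 279.2] dz [328.9 279.5]
```

```bash
cat > frc.py <<'E'
from tgt2 import *
n=rel(state()['eef_rot'])[1]; F=[]
for k in range(10):
    viewer.capture('wrist'); s=state(); F.append(s['wrist_force'])
F=np.array(F);zz=now()[1];print('F',F.mean(0).round(2),'sd',F.std(0).round(2),'along axis',(F@zz).mean().round(2),'tcp',s['tcp_pos'].round(2),'rot',s['eef_rot'].round(4),'t',s['t'])
E
python3 frc.py
python3 -m jog '{"xyz":[[0.001,0,-0.001],[0.0015,0,-0.003],[0.002,0,-0.005],[0.003,0,-0.007],[0.004,-0.0003,-0.009],[0.0043,-0.0003,-0.0092],[0.0043,-0.0003,-0.0092],[0.0043,-0.0003,-0.0092]],"twist":[0,0,0,0,0,0,0,0],"claw":[0,0,0,0,0,0,0,0]}'
python3 frc.py
python3 -c "
from h import *
s,i=snap('scene','s13')
a=lambda i,x,y,w,h,f:cv2.resize(i[y:y+h,x:x+w],None,fx=f,fy=f,interpolation=cv2.INTER_CUBIC)
cv2.imwrite('pics/z13.png',a(i,300,240,60,60,10)[:,:,::-1])"
```

```text
F [ 0.07  0.18 -1.69] sd [0.65 0.52 0.31] along axis -1.64 tcp [576.12 -12.18 233.36] rot [-3.1197  0.345   3.0749] t 23.3833
t: 24.05
tcp_pos: [580.4, -12.5, 223.9]
eef_rot: [-3.12, 0.345, 3.075]
wrist_force: [-0.0, -0.4, -1.7]
opening: 21.0
F [-0.11  0.18 -1.93] sd [0.7  0.61 0.55] along axis -1.82 tcp [580.4  -12.48 224.02] rot [-3.1197  0.3448  3.0749] t 24.55
```

View pics/z13.png

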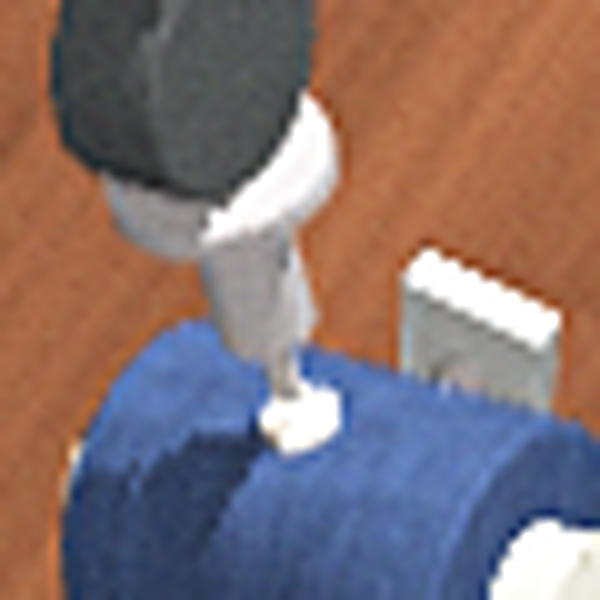

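The tip is just above the dot: crop (288,395) against the dot centre (300,415). Continuing along the axis with a 0.8 mm nudge.

```bash
python3 -m jog '{"xyz":[[0.0008,0,-0.0005],[0.001,0,-0.001],[0.0013,0,-0.002],[0.0016,0,-0.003],[0.0019,-0.0001,-0.004],[0.0022,-0.0002,-0.0046],[0.0022,-0.0002,-0.0046],[0.0022,-0.0002,-0.0046]],"twist":[0,0,0,0,0,0,0,0],"claw":[0,0,0,0,0,0,0,0]}'
python3 frc.py
python3 -m jog '{"xyz":[[0,0,-0.0005],[0.0003,0,-0.001],[0.0006,-0.0001,-0.002],[0.0008,-0.0001,-0.0029],[0.0008,-0.0001,-0.0029],[0.0008,-0.0001,-0.0029],[0.0008,-0.0001,-0.0029],[0.0008,-0.0001,-0.0029]],"twist":[0,0,0,0,0,0,0,0],"claw":[0,0,0,0,0,0,0,0]}'
python3 frc.py
```

```text
t: 25.27
tcp_pos: [582.6, -12.7, 219.3]
eef_rot: [-3.12, 0.345, 3.075]
wrist_force: [1.1, 0.3, -2.2]
opening: 21.3
F [ 0.12  0.02 -1.87] sd [0.4  0.45 0.48] along axis -1.83 tcp [582.6  -12.65 219.4 ] rot [-3.1197  0.3448  3.075 ] t 25.7667
t: 26.43
tcp_pos: [583.4, -12.7, 216.6]
eef_rot: [-3.12, 0.345, 3.075]
wrist_force: [-0.3, 0.0, -0.1]
opening: 21.1
F [-0.55 -0.1  -0.21] sd [0.44 0.42 0.41] along axis -0.06 tcp [583.43 -12.79 216.5 ] rot [-3.1197  0.3448  3.0748] t 26.9333
```

Contact found: about 1.7 N, so the plunger is roughly 2.9 mm in. Adding 2 mm along the axis.

```bash
python3 -m jog '{"xyz":[[0.0001,0,-0.0005],[0.0003,0,-0.001],[0.0004,-0.0001,-0.0015],[0.0006,-0.0001,-0.002],[0.0006,-0.0001,-0.002],[0.0006,-0.0001,-0.002],[0.0006,-0.0001,-0.002],[0.0006,-0.0001,-0.002]],"twist":[0,0,0,0,0,0,0,0],"claw":[0,0,0,0,0,0,0,0]}'
python3 frc.py
python3 -c "
from h import *
s,i=snap('scene','s14');s,w=snap('wrist','w14')
a=lambda i,x,y,w,h,f:cv2.resize(i[y:y+h,x:x+w],None,fx=f,fy=f,interpolation=cv2.INTER_CUBIC)
cv2.imwrite('pics/z14.png',np.hstack([a(i,295,240,70,100,5.8),a(w,240,140,160,200,2.9)])[:,:,::-1])"
```

```text
t: 27.6
tcp_pos: [584.0, -12.8, 214.5]
eef_rot: [-3.12, 0.345, 3.075]
wrist_force: [-0.5, -0.1, 0.4]
opening: 21.4
F [-0.73  0.04  0.31] sd [0.59 0.51 0.5 ] along axis 0.5 tcp [584.   -12.87 214.48] rot [-3.1197  0.3447  3.0749] t 28.1
```

View pics/z14.png

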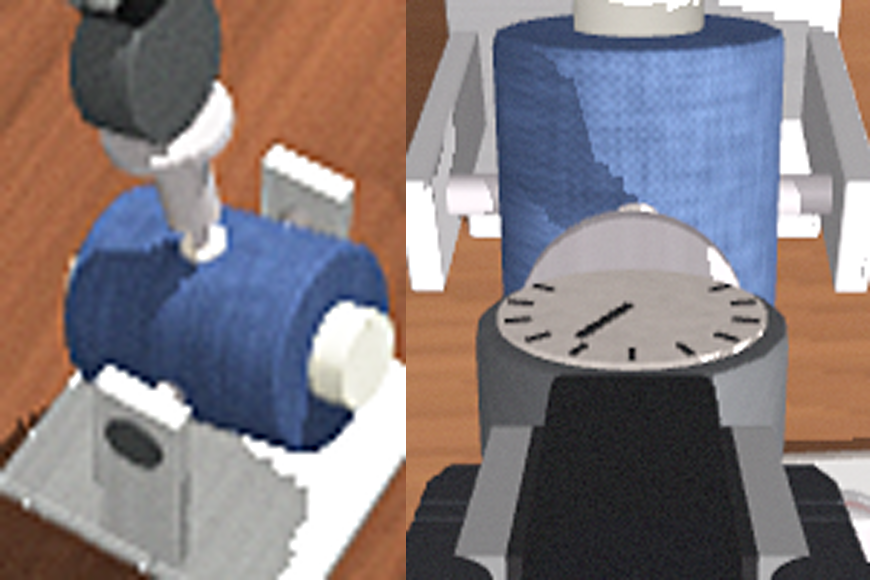

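The tip is on the dot: scene crop (203,240) against (205,242). The dial is in the same wrist-view position, so the gauge hasn't pivoted. Last check: whether the package and the bystanders have moved, and the gauge's angle in the image.

Run:
```python
from axis import *
from tgt2 import now
for f in('scene0','s14'):
    for a,b,k in edges(L(f),(295,262,80,70)): print(f,a.round(1),b.round(1),k)
A=L('scene0').astype(int);B=L('s14').astype(int)
for n,(x,y) in dict(red=(256,220),teal=(391,255),ochre=(195,292),pink=(317,420),bobbin=(272,272),ruler=(341,156),logger=(217,407),stand=(340,335)).items():
    print(n,np.abs(A-B)[y-14:y+14,x-14:x+14].mean().round(1),end='; ')
m=viewer.camera_model('scene');E=np.array(m['extrinsics'])
def pr(p):
    c=E[:3,:3]@p+E[:3,3]; return np.array([c[0]/c[2]*m['fx']+m['cx'],c[1]/c[2]*m['fy']+m['cy']]).round(1)
tip,zz,s=now(); print('\ntilt',np.arctan2(-zz[0],zz[2]),tip, pr(tip+5*zz),pr(tip+53*zz))
n=np.array([-.2805,.0188,.9597]); print('ang',np.arccos(zz@n))
cv2.imwrite('pics/z15.png',cv2.resize(cv2.imread('pics/s14.png')[245:295,295:345],None,fx=12,fy=12,interpolation=cv2.INTER_CUBIC))
for k in(0.24,.28,.33): 
    v=np.array([-np.sin(k),.025,np.cos(k)]);p=np.array([612.2,-16.3,109]);u=pr(p+13*v)-pr(p+48*v);print(k,np.degrees(np.arctan2(u[0],u[1])))
```

```text
scene0 [319.9 272.3] [359.3 282.9] 33
scene0 [345.  316.9] [308.9 304.2] 17
s14 [320.7 273. ] [359.4 282.9] 25
s14 [345.  316.9] [308.9 304.2] 17
red 6.5; teal 4.5; ochre 6.8; pink 6.2; bobbin 6.7; ruler 9.8; logger 8.6; stand 7.0; 
tilt 0.27932790031501703 [615.32740975 -16.51607088 103.57781394] [329.7 281.8] [323.6 262.1]
ang 0.011553563429404863
0.24 15.357493423497504
0.28 17.71579270637684
0.33 20.77225468204583
```

View pics/z15.png

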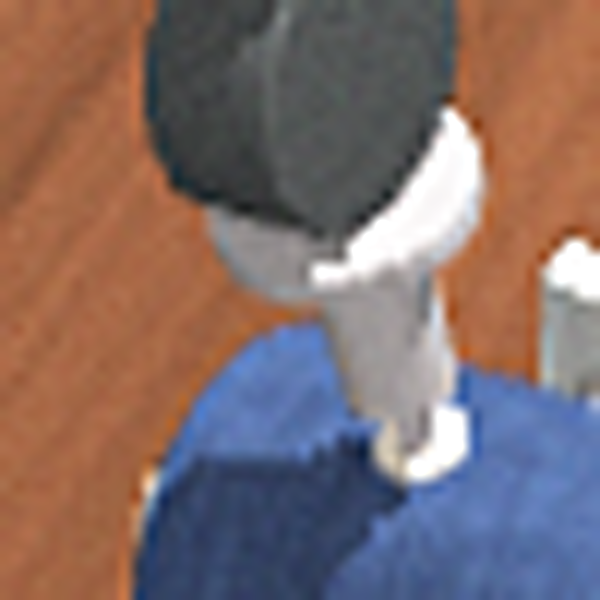

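The nose sits over the dot and the tip lands on it. The nose edges in the image agree with the package normal to about 2°, and the package edges are unchanged. Handing in.

```bash
python3 -c "
from h import *
print(order.close_job()); s=state(); print(s['t'],s['wrist_force'],s['tcp_pos'])"
```

```text
the job is handed in; nothing more can be done
None
the job is handed in; nothing more can be done
```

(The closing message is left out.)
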